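# Clamp and mark the square bars at the marking station

### The arm

A 6-joint arm with a two-finger parallel gripper is mounted at the origin on the work surface. World frame = base frame: x ahead of the robot, y to its left, z up, the work surface at z = 0. Lengths are in m, angles in degrees, forces in N, time in s.
With the tool pointing down it reaches from about 0.35 to 0.875 m from the base axis. Payload 4.2 kg.
Tool frame: the origin (TCP) lies on the centre line of the jaws, within the pads' length; the fingertips stand 11 mm ahead of it and the grasp point (between the pads) lies 8 mm behind it; z points along the fingers, y is the line along which they close (so a half turn about z gives the same grasp; the last joint's range is limited). The gripper opens to 87 mm and grips with 3 to 60 N. Pads are 19 mm wide; open, the fingers measure 117 mm over their backs; the gripper's body (75 mm by 190 mm) begins 51 mm behind the grasp point.
Start: joints at [79.16, 22.042, 0.453, 0, -68.411, -14.817], TCP at [0.271, 0.563, 0.211] pointing down, gripper open.
Joint ranges: [-179.83, 179.83], [-69.29, 118.12], [-61.27, 80.66], [-181.25, 117.63], [-171.15, -9.14], [-177.46, 177.46]. Speed limits (degrees/s): [159.86, 159.86, 180, 180, 180, 180].

### API

Orientations are given as a 3x3 rotation matrix whose columns are the frame's x, y, z axes.
In Python, from station import r gives the robot as it stands.
- The arm moves only by the tool servo_tool, never from a script. Its argument "commands" is a list that holds one entry, the list of rows, each a list of 7 numbers: the closure, from 0 (fully open) to 1 (shut), then the shift along the tool's x, y, z in mm, then the turn, a rotation vector about the tool's x, y, z in rad. In form: [[[claw, x, y, z, ax, ay, az], ...]]. A call has exactly 5 rows; each row is the pose to reach, as a shift and turn from the pose commanded when the call began, along the tool's axes at that moment; what a row does not reach only later rows make up. A row lasts 1/10 s, in which the tool goes at most 50 mm and 8.59 degrees, less where a joint would pass 70% of its speed; a pose out of reach is approached as far as the arm can. A call with a gripper value outside its range is refused whole. The fingers move at their own pace and stop on an object; the grip force is fixed at half the most. Time passes only in rows, so rows that repeat a pose let the fingers close, or fill a call up. It gives the time, the measured TCP pose, the force, the opening and the grip force at its end, in the units of the state.
- r.sense(): the state, without advancing time (a new reading comes with each control period).
- r.capture(name): name is "side" or "top"; returns a dict with "pixels" (384x512x3 uint8, red, green, blue), "camera_matrix" (3x3 intrinsics, pixels), "R" (3x3) and "t" (3): a world point X has camera coordinates R X + t. Camera axes: x right, y down, z forward; pixel columns grow to the right and rows downward; lengths in m; the calibration is good to about 2 mm. A picture is of the moment at which its call begins. There is no depth.
- r.finish_job(): hands the job in; it is judged then, once.
The state is a dict: "time_s": time; "joints": joint angles; "joint_velocities": joint speeds; "effort": joint torques, N m; "tcp_pos": TCP position; "ee_rot": TCP orientation; "wrist_force": force on the tool from outside, world axes, zero at the start; "moment": the same for the moment, N m; "gripper_width": opening from 0.0 (shut) to 1.0 (fully open); "gripper_force": force on a finger pad.
Only numpy, scipy, OpenCV 4.12 (cv2) and the standard library are available. Lean on these libraries where they do the work, as an engineer would, in place of code of your own. Each camera call takes 0.05 s, during which the arm holds its last target. There are 200 camera calls.

### The job

Get the square bars marked: take every square bar out of the rack, leaving the round rollers there, lay each in a lane of the marking station, slide the jaw up so that it holds them all against the stop, then press the start button fully down, keep it down for three seconds while they are marked, and let it come up again. Afterwards draw the jaw fully back, lay the bars flat, side by side on the floor of the tray, and when all are there slide the empty jaw all the way in again; leave the rest of the bench alone.

Things in the scene. Friction and masses are not known exactly. Their poses are not given: they have to be found in the camera images.
- bar1: square aluminium bar, 100 mm long, 28 x 28 mm in section, two dark drilled holes seen through it, about 0.2 kg; a blank to be marked. Origin at the bar's centre, x along its length. All the bars are alike and any long side may face up. Two or three of the three are there
- bar2: square aluminium bar, 100 mm long, 28 x 28 mm in section, two dark drilled holes seen through it, about 0.2 kg; a blank to be marked. Origin at the bar's centre, x along its length. All the bars are alike and any long side may face up. Two or three of the three are there
- bar3: square aluminium bar, 100 mm long, 28 x 28 mm in section, two dark drilled holes seen through it, about 0.2 kg; a blank to be marked. Origin at the bar's centre, x along its length. All the bars are alike and any long side may face up. Two or three of the three are there
- roller1: bystander in the rack among the bars: round turned aluminium roller, 28 mm diameter, 100 mm long, with a thinner stub of 14 mm diameter, 22 mm long, sticking out at each end. Origin at its centre, x along its axis. Not to be marked; stays in the rack
- roller2: bystander in the rack among the bars: round turned aluminium roller, 28 mm diameter, 100 mm long, with a thinner stub of 14 mm diameter, 22 mm long, sticking out at each end. Origin at its centre, x along its axis. Not to be marked; stays in the rack
- rack: fixed grey rack, 120 x 282 mm, origin on the table under its centre. Bars and rollers lie in it along its x, in any order with empty lanes, undersides at z = 26 mm. Five lanes 34 mm wide at y = -108, -54, 0, 54, 108 mm; neighbours 26 mm apart. Base plate top at z = 8 mm
- rack_mid (a point): point over the rack's middle lane, z = 40 mm, axes as the rack's. Bars rest on two dark steel cross rails 16 mm thick, centred at x = +-38 mm from here (60 mm free between the rails, where fingers can go down beside a bar); between lanes the rails have teeth that rise 10 mm above the rail tops, to z = 36 mm
- station: fixed marking station, origin on the table under the middle of its three lanes, which run along its x at y = -54, 0, 54 mm; lanes, rails (tops at z = 26 mm, centred at x = +-38 mm), teeth and plate are as in the rack. At the far end a dark steel stop, face at x = +64 mm, top at z = 50 mm; behind it the blue and white marking unit, from x = 107 mm, 62 mm high. At the near end the sliding jaw
- nest (a point): point on the station over the middle lane: the centre of a bar that lies there with its end against the stop (station x = 14 mm, z = 40 mm); axes as the station's
- jaw (a joint): sliding jaw across all three lanes, 160 mm wide, z = 29 to 55 mm. In m: 0 = drawn fully back (128 mm from jaw to stop), grows towards the stop (station's +x), at most 0.036; about 0.028 when it holds the 100 mm bars against the stop, pushing them along on the way. Starts at 0.012 to 0.034. Takes about 4 N plus the bars' friction; stays where it is left
- jaw_grip (a point): point on the axis of the jaw's upright round black handle, 22 mm diameter, 26 mm behind the jaw's face (its bar side); the point is 80 mm above the table, the handle's top 90 mm, and 40 mm of the handle stands free above the jaw's foot. Moves with the jaw; axes as the station's
- start (a joint): travel of the start button in m: 0 = up, 0.008 = fully down; spring, about 6 N when fully down, rises by itself
- start_top (a point): centre of the top of the black round start button, 36 mm diameter, in a steel collar on a small grey console (75 x 75 mm, 45 mm high); about 65 mm above the table when up, pressed straight down. A wooden case of similar size stands on the other side of the station
- tray: grey open tray, 160 x 220 mm (x, y), 28 mm high, walls and floor 5 mm thick; loose, 0.6 kg. Origin under its centre. Rack and tray stand to the left and right of the station, either way round
- file1: bystander: file with green handle lying on the table, 250 mm long; origin where handle and blade meet, x towards the blade's tip
Mind the look-alikes: they are no part of the job. What is shaped like the bar3 but blue, green or orange is not meant.

How it is judged (in metres and radians):
On the way, in this order (a step that is already met when the one before it is completed fails the run):
1. all the square bars lie in lanes of the station with their ends against the stop (within 5 mm) and the jaw is up against them (x of bar1 in the frame of nest between -0.005 and 0.005 m and y of bar1 in the frame of nest between -0.07 and 0.07 m and z of bar1 in the frame of nest between -0.006 and 0.006 m and angle between the x axis of each of bar1, bar2, bar3 and the x axis of station, either way round below 0.12 rad and x of bar2 in the frame of nest between -0.005 and 0.005 m and y of bar2 in the frame of nest between -0.07 and 0.07 m and z of bar2 in the frame of nest between -0.006 and 0.006 m and x of bar3 in the frame of nest between -0.005 and 0.005 m and y of bar3 in the frame of nest between -0.07 and 0.07 m and z of bar3 in the frame of nest between -0.006 and 0.006 m and value of joint jaw between 0.024 and 0.032 m), for 0.2 s.
2. the start button is pressed fully down, and kept down, while the bars are clamped (all of step 1 and value of joint start above 0.007 m), for 2.5 s.
3. the button is released and up again, the bars still clamped (all of step 1 and value of joint start below 0.002 m), for 0.1 s.
4. the jaw is drawn back (value of joint jaw below 0.006 m), for 0.2 s.
5. all the bars lie in the tray, the jaw still back (x of bar1 in the frame of tray between -0.07 and 0.07 m and y of bar1 in the frame of tray between -0.1 and 0.1 m and z of bar1 in the frame of tray between 0.012 and 0.026 m and linear speed of each of bar1, bar2, bar3 below 0.03 m/s and x of bar2 in the frame of tray between -0.07 and 0.07 m and y of bar2 in the frame of tray between -0.1 and 0.1 m and z of bar2 in the frame of tray between 0.012 and 0.026 m and x of bar3 in the frame of tray between -0.07 and 0.07 m and y of bar3 in the frame of tray between -0.1 and 0.1 m and z of bar3 in the frame of tray between 0.012 and 0.026 m and value of joint jaw below 0.009 m), for 0.2 s.
At the end, for the whole second after the job is handed in: Every bar lies flat on the tray's floor (its centre 12 to 26 mm above the tray's underside), at rest; the jaw is slid in to within 4 mm of its end (0.036) and the start button is up (x of bar1 in the frame of tray between -0.07 and 0.07 m and y of bar1 in the frame of tray between -0.1 and 0.1 m and z of bar1 in the frame of tray between 0.012 and 0.026 m and linear speed of each of bar1, bar2, bar3, tray below 0.03 m/s and x of bar2 in the frame of tray between -0.07 and 0.07 m and y of bar2 in the frame of tray between -0.1 and 0.1 m and z of bar2 in the frame of tray between 0.012 and 0.026 m and x of bar3 in the frame of tray between -0.07 and 0.07 m and y of bar3 in the frame of tray between -0.1 and 0.1 m and z of bar3 in the frame of tray between 0.012 and 0.026 m and value of joint jaw above 0.032 m and value of joint start below 0.002 m); the robot touches nothing.
It fails at once if the start button is pressed while the jaw is not closed (value of joint start above 0.005 m and value of joint jaw below 0.022 m).
It fails at once if a round roller is taken or knocked out of its place in the rack (distance of any of roller1, roller2 from where it was at the start of the episode above 0.03 m).
It fails at once if the file is shoved aside (distance of file1 from where it was at the start of the episode above 0.05 m).
Of bar1, bar2, bar3 only 2 to 3 are there at a start; the rules pass over those that are not, and their reading is None.
At some moment in a run one of tray may be knocked a few centimetres aside while the robot is not near it.
Once in a run the grip may slacken for a moment while it holds something.
It also fails if it takes over 210 s, if anything falls off the work surface, if the arm or the gripper's body presses on something with over 40 N, if the wrist force passes 120 N, or if a joint passes its speed limit or range.

## Working session

There is one attempt and no reset: what is moved stays moved. The work goes in short steps, Python scripts to look and compute and a tool call to move; the robot and the scene stay as the last step left them, time stands still between calls to the robot, and variables do not carry over. Pictures are saved under pics/ and viewed, at most 14 in all, crops included, and the job is handed in when it is done.

Besides the shell and the picture viewer there is one more tool, called after "Emit:" by a JSON object that holds its "op" and its "data". servo_tool: Moves the arm, as the interface text tells. Its arguments: {"type":"object","properties":{"commands":{"type":"array","items":{"type":"array","items":{"type":"array","items":{"type":"number"}}}}},"required":["commands"]}

```bash
ls; mkdir -p pics; python3 - <<'E'
from station import r
import cv2
for n in ("top","side"):
    c=r.capture(n); cv2.imwrite(f"pics/{n}0.png",cv2.resize(c["pixels"][:,:,::-1],(800,600),interpolation=cv2.INTER_CUBIC)); cv2.imwrite(f"/tmp/{n}0.png",c["pixels"][:,:,::-1])
    print(n,c["camera_matrix"],c["R"],c["t"])
s=r.sense();print(s)
E
```

```text
pics
top [[395.52080143   0.         253.3313254 ]
 [  0.         395.52080143 189.46728068]
 [  0.           0.           1.        ]] [[ 0.0202392  -0.99969099 -0.01443245]
 [-0.99666441 -0.01903223 -0.07935885]
 [ 0.07905964  0.01599047 -0.99674163]] [-0.0112661   0.45359957  1.19437431]
side [[351.05723775   0.         251.61932172]
 [  0.         351.05723775 189.28995055]
 [  0.           0.           1.        ]] [[ 0.7832033  -0.6216594  -0.01149712]
 [-0.39692624 -0.48566729 -0.77883043]
 [ 0.47858348  0.61454607 -0.62712915]] [-0.3405916   0.22864733  1.01144075]
{'time_s': 0.1, 'joints': array([ 7.91602951e+01,  2.20857740e+01,  3.87387448e-01, -2.62871383e-02,
       -6.84114029e+01, -1.48168830e+01]), 'joint_velocities': array([ 0.07561645, -0.04498941,  0.11522902,  0.17215806, -0.08134461,
        0.06035366]), 'effort': array([-2.02166798e-04, -3.91691101e+01,  1.87935716e+01,  4.23185259e+00,
        1.35096625e-02, -6.99986663e-05]), 'tcp_pos': array([0.27034384, 0.5628772 , 0.21007112]), 'ee_rot': array([[ 9.01332089e-01, -4.33127992e-01, -7.79355457e-04],
       [-4.33128686e-01, -9.01330292e-01, -1.80173151e-03],
       [ 7.79236675e-05,  1.96151963e-03, -9.99998073e-01]]), 'wrist_force': array([-0.48123779,  0.40819247, -1.32784332]), 'moment': array([ 0.0154701 , -0.01016176,  0.01300479]), 'gripper_force': 0.0, 'gripper_width': 0.9970673052194011}
```

View pics/top0.png

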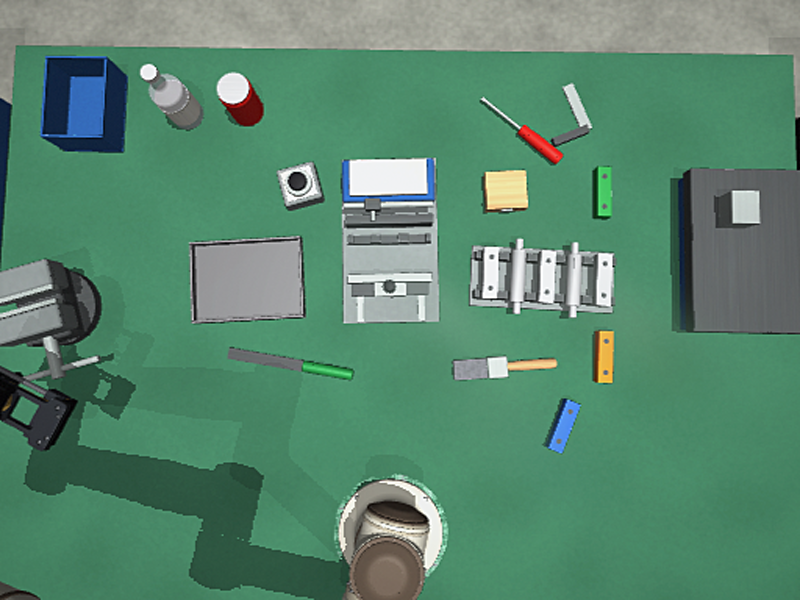

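View pics/side0.png

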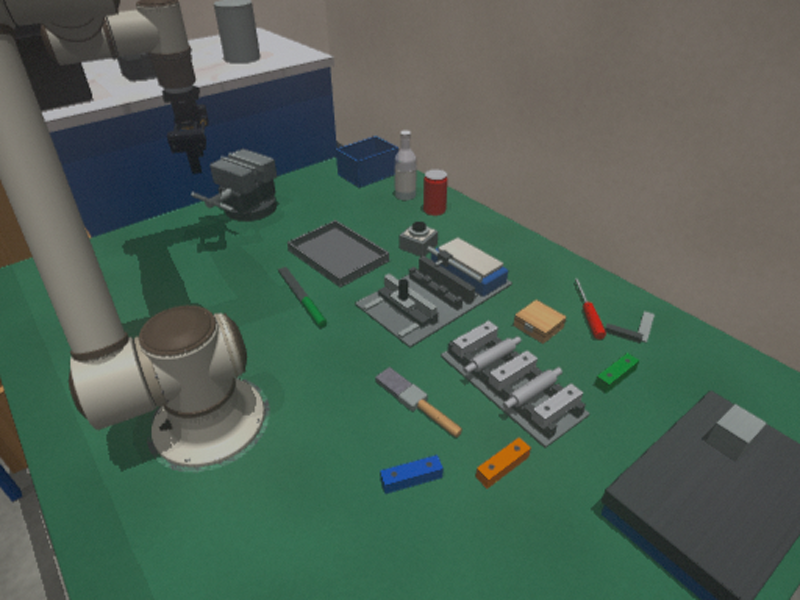

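The top view (800x600 scale) shows three bars in rack lanes 1, 3 and 5 (cols 491, 548, 605, row ~277). The rollers are at cols 517 and 574. The station is at (390, 265), the jaw handle at (389, 287), the button at (297, 182) and the tray at (247, 280). The wooden case at (505, 190) and the coloured look-alikes are to be left alone.

```bash
cat > h.py <<'E'
import numpy as np, cv2
from station import r
def load(n):
    c=r.capture(n); return c["pixels"][:,:,::-1].copy(),(c["camera_matrix"],c["R"],c["t"])
def p2w(cam,u,v,z):
    K,R,t=cam; d=R.T@np.linalg.solve(K,[u,v,1.0]); o=-R.T@t
    return o+d*(z-o[2])/d[2]
def w2p(cam,X):
    K,R,t=cam; q=K@(R@np.asarray(X,float)+t); return q[:2]/q[2]
E
python3 - <<'E'
from h import *
im,cam=load("top")
cv2.imwrite("/tmp/t.png",im)
x0,y0,w,h=110,90,180,125
cv2.imwrite("pics/c1.png",cv2.resize(im[y0:y0+h,x0:x0+w],None,fx=4.4,fy=4.4,interpolation=cv2.INTER_CUBIC))
cv2.imwrite("pics/c2.png",cv2.resize(im[145:210,285:405],None,fx=6.5,fy=6.5,interpolation=cv2.INTER_CUBIC))
E
```

```text
(no output)
```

View pics/c1.png

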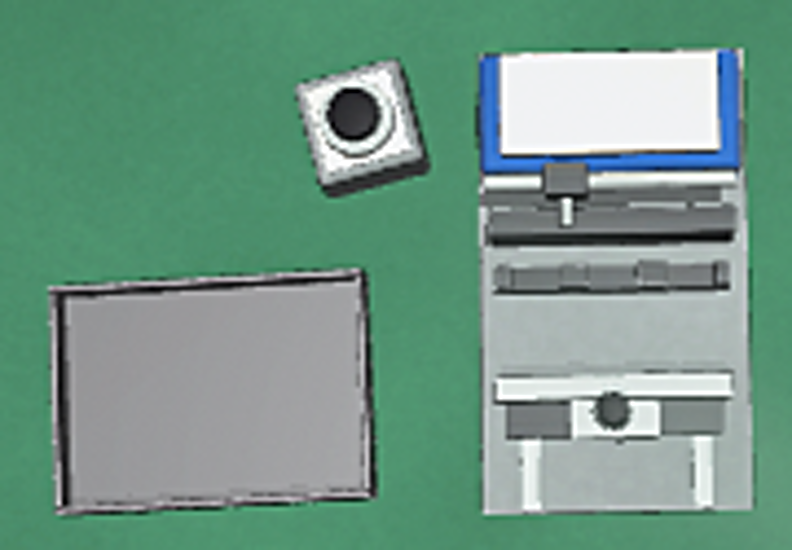

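View pics/c2.png

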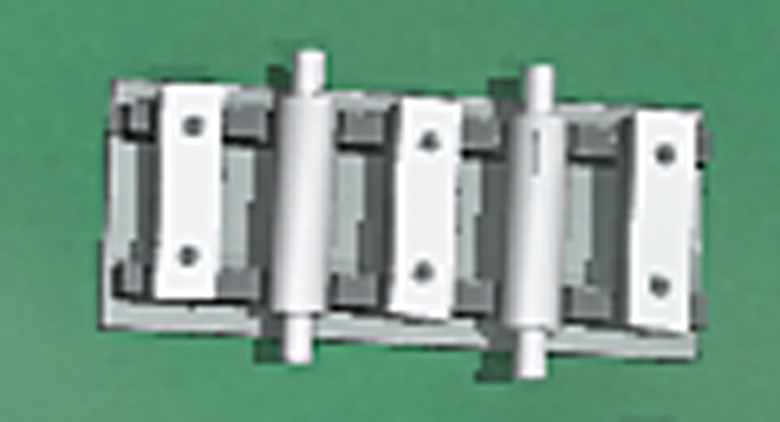

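The crops are clear: in c1 the button top is at (353, 113), the handle top at (613, 410), the tray corners at (50,290), (362,270), (376,494) and (62,513), and the plate's near corners at (484,514) and (752,513). In c2 the bar holes are at (194,125)/(187,256), (430,141)/(423,272) and (666,154)/(660,287).

```bash
python3 - <<'E'
from h import *
np.set_printoptions(precision=4,suppress=True)
im,cam=load("top")
A=lambda u,v,z:p2w(cam,110+(u+.5)/4.4-.5,90+(v+.5)/4.4-.5,z)
B=lambda u,v,z:p2w(cam,285+(u+.5)/6.5-.5,145+(v+.5)/6.5-.5,z)
print("cam",-cam[1].T@cam[2])
for i,(a,b) in enumerate([((194,125),(187,256)),((430,141),(423,272)),((666,154),(660,287))]):
    p,q=B(*a,.054),B(*b,.054);print("bar",(p+q)/2,np.degrees(np.arctan2(*(p-q)[1::-1])),np.linalg.norm(p-q))
print("rackcorners",[B(*a,.008) for a in[(98,328),(695,358)]])
print("rollers",[[B(*a,.04) for a in x] for x in [((311,55),(298,358)),((541,70),(530,374))]])
print("plate",[A(*a,.008) for a in[(484,514),(752,513),(744,48)]])
print("jaw top edge far",[A(*a,.055) for a in[(495,375),(733,374)]])
print("stop edge",[A(*a,.05) for a in[(488,235),(735,232)]],"unit",[A(*a,.062) for a in[(484,166),(740,166)]])
print("rail",[A(*a,.036) for a in[(497,263),(728,262),(497,289),(728,289)]])
print("handle",A(613,410,.09),"btn",A(353,113,.065))
tc=[A(*a,.028) for a in[(50,290),(362,270),(376,494),(62,513)]];print("tray",tc,np.mean(tc,0))
E
```

```text
cam [ 0.3579 -0.0217  1.2263]
bar [ 0.5009 -0.1822  0.054 ] -2.5660020248009348 0.06048662660488638
bar [ 0.4955 -0.2899  0.054 ] -2.9766911320010676 0.060375739889312635
bar [ 0.4911 -0.3974  0.054 ] -2.917088861716532 0.06115887144623838
rackcorners [array([ 0.44  , -0.1453,  0.008 ]), array([ 0.4313, -0.4268,  0.008 ])]
rollers [[array([ 0.567 , -0.2395,  0.04  ]), array([ 0.4258, -0.2342,  0.04  ])], [array([ 0.5618, -0.346 ,  0.04  ]), array([ 0.4205, -0.3406,  0.04  ])]]
plate [array([0.4001, 0.1007, 0.008 ]), array([ 0.4045, -0.0869,  0.008 ]), array([ 0.7365, -0.0763,  0.008 ])]
jaw top edge far [array([0.4928, 0.0911, 0.055 ]), array([ 0.4965, -0.0701,  0.055 ])]
stop edge [array([0.5898, 0.0989, 0.05  ]), array([ 0.5948, -0.0702,  0.05  ])] unit [array([0.6349, 0.1017, 0.062 ]), array([ 0.6378, -0.0724,  0.062 ])]
rail [array([0.573 , 0.0936, 0.036 ]), array([ 0.5765, -0.0663,  0.036 ]), array([0.5548, 0.0931, 0.036 ]), array([ 0.5577, -0.0666,  0.036 ])]
handle [0.4671 0.0096 0.09  ] btn [0.6694 0.1917 0.065 ]
tray [array([0.5499, 0.4066, 0.028 ]), array([0.5679, 0.1885, 0.028 ]), array([0.4117, 0.1737, 0.028 ]), array([0.3943, 0.391 , 0.028 ])] [0.4809 0.29   0.028 ]
```

Emit:
{"op": "servo_tool", "data": {"commands": [[[0,28,28,0,0,0,-0.1],[0,56,56,0,0,0,-0.2],[0,84,84,0,0,0,-0.3],[0,112,112,0,0,0,-0.4],[0,140,140,0,0,0,-0.472]]]}}

```text
time_s: 0.7
tcp_pos: [0.3363, 0.3749, 0.2109]
ee_rot: [[1.0, 0.028, -0.0], [0.028, -1.0, -0.0], [-0.0, 0.0, -1.0]]
wrist_force: [0.2, 0.3, -0.7]
gripper_width: 1.001
gripper_force: 0.0
```

Emit:
{"op": "servo_tool", "data": {"commands": [[[0.3,12,37,5,0,0,0],[0.3,24,74,10,0,0,0],[0.3,36,111,15,0,0,0],[0.3,48,148,20,0,0,0],[0.3,61,185,25,0,0,0]]]}}

```text
time_s: 1.2
tcp_pos: [0.4017, 0.1915, 0.186]
ee_rot: [[1.0, 0.025, 0.0], [0.025, -1.0, 0.0], [0.0, -0.0, -1.0]]
wrist_force: [0.1, 0.6, 0.0]
gripper_width: 0.721
gripper_force: 0.0
```

Emit:
{"op": "servo_tool", "data": {"commands": [[[0.3,12,37,5,0,0,0],[0.3,24,74,10,0,0,0],[0.3,36,111,15,0,0,0],[0.3,48,148,20,0,0,0],[0.3,61,185,25,0,0,0]]]}}

```text
time_s: 1.7
tcp_pos: [0.4672, 0.0081, 0.161]
ee_rot: [[1.0, 0.024, 0.0], [0.024, -1.0, 0.0], [0.0, -0.0, -1.0]]
wrist_force: [0.3, 0.2, -0.7]
gripper_width: 0.702
gripper_force: 0.0
```

```bash
cat > go.py <<'E'
# usage: go.py x y z(mm) yaw(deg): prints state and the shift in tool axes needed
import sys; from h import *
np.set_printoptions(precision=1,suppress=True)
s=r.sense(); p=s["tcp_pos"]*1000; R=np.array(s["ee_rot"])
print("t",round(s["time_s"],1),"tcp",p,"yaw %.2f"%np.degrees(np.arctan2(R[1,0],R[0,0])),"tilt",R[2],"w",round(s["gripper_width"]*87,1),"gf",round(s["gripper_force"],1),"F",s["wrist_force"])
a=[float(v) for v in sys.argv[1:]]
while len(a)>=4:
    d=np.array(a[:3])-p; yaw=np.degrees(np.arctan2(R[1,0],R[0,0]))
    print("shift",R.T@d,"az %.4f"%(-np.radians(a[3]-yaw))); a=a[4:]
E
python3 go.py 467 9.6 72 1.4
```

```text
t 1.7 tcp [467.2   8.1 161. ] yaw 1.40 tilt [ 0. -0. -1.] w 61.1 gf 0.0 F [ 0.3  0.2 -0.7]
shift [-0.2 -1.5 89. ] az -0.0000
```

Emit:
{"op": "servo_tool", "data": {"commands": [[[0.4,0,-1.5,25,0,0,0],[0.4,0,-1.5,50,0,0,0],[0.4,0,-1.5,75,0,0,0],[0.4,0,-1.5,87,0,0,0],[0.4,0,-1.5,87,0,0,0]]]}}

```text
time_s: 2.2
tcp_pos: [0.4655, 0.0105, 0.0723]
ee_rot: [[1.0, 0.024, -0.005], [0.024, -1.0, -0.001], [-0.005, 0.001, -1.0]]
wrist_force: [0.4, 0.0, -0.1]
gripper_width: 0.599
gripper_force: 0.0
```

Emit:
{"op": "servo_tool", "data": {"commands": [[[0.9,0,0,0,0,0,0],[0.9,0,0,0,0,0,0],[0.9,0,0,0,0,0,0],[0.9,0,0,0,0,0,0],[0.9,0,0,0,0,0,0]]]}}

```text
time_s: 2.7
tcp_pos: [0.4671, 0.0096, 0.0747]
ee_rot: [[1.0, 0.026, -0.0], [0.026, -1.0, -0.003], [-0.0, 0.003, -1.0]]
wrist_force: [3.4, -14.1, 1.0]
gripper_width: 0.231
gripper_force: 29.7
```

Emit:
{"op": "servo_tool", "data": {"commands": [[[0.9,-5,0,0,0,0,0],[0.9,-10,0,0,0,0,0],[0.9,-15,0,0,0,0,0],[0.9,-20,0,0,0,0,0],[0.9,-25,0,0,0,0,0]]]}}

```text
time_s: 3.2
tcp_pos: [0.4428, 0.0086, 0.0747]
ee_rot: [[1.0, 0.026, 0.001], [0.026, -1.0, -0.003], [0.001, 0.003, -1.0]]
wrist_force: [4.8, -11.8, -1.3]
gripper_width: 0.224
gripper_force: 30.0
```

Emit:
{"op": "servo_tool", "data": {"commands": [[[0.9,-1,0,0,0,0,0],[0.9,-2,0,0,0,0,0],[0.9,-3,0,0,0,0,0],[0.9,-4,0,0,0,0,0],[0.9,-4,0,0,0,0,0]]]}}

```text
time_s: 3.7
tcp_pos: [0.4386, 0.0085, 0.0746]
ee_rot: [[1.0, 0.025, 0.001], [0.025, -1.0, -0.003], [0.001, 0.003, -1.0]]
wrist_force: [4.9, -11.1, -0.3]
gripper_width: 0.228
gripper_force: 30.0
```

Emit:
{"op": "servo_tool", "data": {"commands": [[[0.9,-0.5,0,0,0,0,0],[0.9,-1,0,0,0,0,0],[0.9,-1.5,0,0,0,0,0],[0.9,-2,0,0,0,0,0],[0.9,-2,0,0,0,0,0]]]}}

```text
time_s: 4.2
tcp_pos: [0.4366, 0.0084, 0.0746]
ee_rot: [[1.0, 0.025, 0.001], [0.025, -1.0, -0.003], [0.001, 0.003, -1.0]]
wrist_force: [3.9, -11.3, 0.1]
gripper_width: 0.228
gripper_force: 30.0
```

Emit:
{"op": "servo_tool", "data": {"commands": [[[0.9,-0.5,0,0,0,0,0],[0.9,-1,0,0,0,0,0],[0.9,-1.5,0,0,0,0,0],[0.9,-2,0,0,0,0,0],[0.9,-2,0,0,0,0,0]]]}}

```text
time_s: 4.7
tcp_pos: [0.4362, 0.0086, 0.0747]
ee_rot: [[1.0, 0.026, 0.004], [0.026, -1.0, -0.003], [0.004, 0.003, -1.0]]
wrist_force: [0.7, -4.6, 2.6]
gripper_width: 0.246
gripper_force: 3.0
```

Emit:
{"op": "servo_tool", "data": {"commands": [[[0.9,-0.3,0,0,0,0,0],[0.9,-0.6,0,0,0,0,0],[0.9,-1,0,0,0,0,0],[0.9,-1,0,0,0,0,0],[0.9,-1,0,0,0,0,0]]]}}

```text
time_s: 5.2
tcp_pos: [0.4353, 0.0084, 0.0749]
ee_rot: [[1.0, 0.026, 0.004], [0.026, -1.0, -0.003], [0.004, 0.003, -1.0]]
wrist_force: [8.0, -14.5, -4.2]
gripper_width: 0.225
gripper_force: 30.0
```

Emit:
{"op": "servo_tool", "data": {"commands": [[[0.9,-0.5,0,0,0,0,0],[0.9,-1,0,0,0,0,0],[0.9,-1.5,0,0,0,0,0],[0.9,-2,0,0,0,0,0],[0.9,-2,0,0,0,0,0]]]}}

```text
time_s: 5.7
tcp_pos: [0.4352, 0.0085, 0.075]
ee_rot: [[1.0, 0.027, 0.008], [0.027, -1.0, -0.002], [0.008, 0.003, -1.0]]
wrist_force: [14.5, -16.9, -9.0]
gripper_width: 0.226
gripper_force: 30.0
```

Emit:
{"op": "servo_tool", "data": {"commands": [[[0.9,-0.5,0,0,0,0,0],[0.9,-1,0,0,0,0,0],[0.9,-1.5,0,0,0,0,0],[0.9,-2,0,0,0,0,0],[0.9,-2,0,0,0,0,0]]]}}

```text
time_s: 6.2
tcp_pos: [0.4351, 0.0086, 0.075]
ee_rot: [[1.0, 0.027, 0.012], [0.027, -1.0, -0.002], [0.012, 0.002, -1.0]]
wrist_force: [19.3, -20.1, -13.5]
gripper_width: 0.223
gripper_force: 30.0
```

Emit:
{"op": "servo_tool", "data": {"commands": [[[0.4,4,0,0,0,0,0],[0.4,4,0,0,0,0,0],[0.4,4,0,-20,0,0,0],[0.4,4,0,-45,0,0,0],[0.5,4,0,-65,0,0,0]]]}}

```text
time_s: 6.7
tcp_pos: [0.4329, 0.0105, 0.1403]
ee_rot: [[1.0, 0.024, 0.001], [0.024, -1.0, 0.0], [0.001, -0.0, -1.0]]
wrist_force: [1.1, 0.4, -0.3]
gripper_width: 0.527
gripper_force: 0.0
```

Emit:
{"op": "servo_tool", "data": {"commands": [[[0.54,10,35,0,0,0,0],[0.54,22,75,0,0,0,0.02],[0.54,35,115,0,0,0,0.04],[0.54,48,155,0,0,0,0.06],[0.54,60,188,0,0,0,0.07]]]}}

```text
time_s: 7.2
tcp_pos: [0.4978, -0.1777, 0.1392]
ee_rot: [[0.999, -0.047, 0.0], [-0.047, -0.999, 0.0], [0.0, -0.0, -1.0]]
wrist_force: [1.0, -0.2, -0.2]
gripper_width: 0.458
gripper_force: 0.0
```

```bash
python3 go.py 501 -182 33 -2.7
```

```text
t 7.2 tcp [ 497.8 -177.7  139.2] yaw -2.69 tilt [ 0. -0. -1.] w 39.9 gf 0.0 F [ 1.  -0.2 -0.2]
shift [  3.4   4.1 106.2] az 0.0002
```

Emit:
{"op": "servo_tool", "data": {"commands": [[[0.54,3.4,4,25,0,0,0],[0.54,3.4,4,50,0,0,0],[0.54,3.4,4,75,0,0,0],[0.54,3.4,4,95,0,0,0],[0.54,3.4,4,105,0,0,0]]]}}

```text
time_s: 7.7
tcp_pos: [0.4994, -0.1799, 0.0323]
ee_rot: [[0.999, -0.046, -0.003], [-0.046, -0.999, 0.001], [-0.003, -0.0, -1.0]]
wrist_force: [0.6, -0.2, -0.3]
gripper_width: 0.459
gripper_force: 0.0
```

Emit:
{"op": "servo_tool", "data": {"commands": [[[0.54,0,0,0,0,0,0],[0.9,0,0,0,0,0,0],[0.9,0,0,0,0,0,0],[0.9,0,0,0,0,0,0],[0.9,0,0,0,0,0,0]]]}}

```text
time_s: 8.2
tcp_pos: [0.5017, -0.1805, 0.0353]
ee_rot: [[0.999, -0.045, 0.003], [-0.045, -0.999, -0.0], [0.003, 0.0, -1.0]]
wrist_force: [-0.5, 0.4, 4.3]
gripper_width: 0.318
gripper_force: 30.0
```

Emit:
{"op": "servo_tool", "data": {"commands": [[[0.9,0,0,-5,0,0,0],[0.9,0,0,-15,0,0,0],[0.9,0,0,-30,0,0,0],[0.9,0,0,-45,0,0,0],[0.9,0,0,-55,0,0,0]]]}}

```text
time_s: 8.7
tcp_pos: [0.5011, -0.1804, 0.0905]
ee_rot: [[0.999, -0.046, 0.001], [-0.046, -0.999, -0.0], [0.001, 0.0, -1.0]]
wrist_force: [0.6, -0.6, -2.8]
gripper_width: 0.314
gripper_force: 30.0
```

```bash
python3 go.py 530 65 37 1.4
```

```text
t 8.7 tcp [ 501.1 -180.4   90.5] yaw -2.62 tilt [ 0.  0. -1.] w 27.3 gf 30.0 F [ 0.6 -0.6 -2.8]
shift [  17.6 -246.4   53.5] az -0.0701
```

Emit:
{"op": "servo_tool", "data": {"commands": [[[0.9,2,-20,0,0,0,-0.01],[0.9,5,-50,0,0,0,-0.025],[0.9,9,-85,0,0,0,-0.04],[0.9,12,-120,0,0,0,-0.055],[0.9,14,-150,0,0,0,-0.07]]]}}

```text
time_s: 9.2
tcp_pos: [0.5216, -0.0296, 0.0894]
ee_rot: [[1.0, 0.025, 0.0], [0.025, -1.0, 0.0], [0.0, -0.0, -1.0]]
wrist_force: [0.1, -0.5, -2.0]
gripper_width: 0.317
gripper_force: 30.0
```

Emit:
{"op": "servo_tool", "data": {"commands": [[[0.9,3,-30,0,0,0,0],[0.9,6,-60,0,0,0,0],[0.9,8,-80,0,0,0,0],[0.9,10,-95,0,0,0,0],[0.9,10,-95,0,0,0,0]]]}}

```text
time_s: 9.7
tcp_pos: [0.5297, 0.0656, 0.0892]
ee_rot: [[1.0, 0.026, 0.0], [0.026, -1.0, 0.0], [0.0, -0.0, -1.0]]
wrist_force: [0.2, -0.3, -1.7]
gripper_width: 0.318
gripper_force: 30.0
```

```bash
python3 go.py 530 65.3 37 1.4; python3 - <<'E'
from h import *
im,cam=load("side"); a=im[130:260,200:380]
cv2.imwrite("pics/s1.png",cv2.resize(a,None,fx=4.4,fy=4.4,interpolation=cv2.INTER_CUBIC))
E
```

```text
t 9.7 tcp [529.7  65.6  89.2] yaw 1.51 tilt [ 0. -0. -1.] w 27.6 gf 30.0 F [ 0.2 -0.3 -1.7]
shift [ 0.3  0.3 52.2] az 0.0019
```

View pics/s1.png

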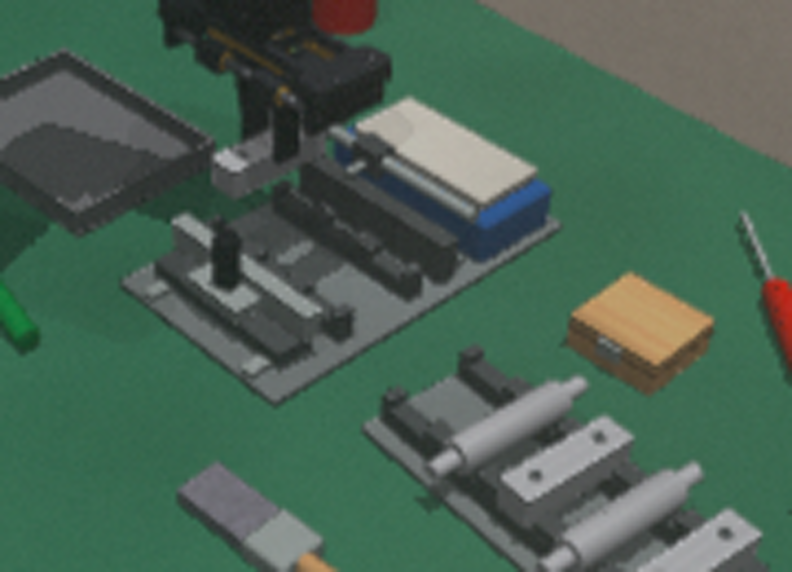

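The side view shows the bar gripped level over the left lane (about (265, 160) in the crop), with the jaw fully back. Lowering.

Emit:
{"op": "servo_tool", "data": {"commands": [[[0.9,0,0,15,0,0,0],[0.9,0,0,30,0,0,0],[0.9,0,0,42,0,0,0],[0.9,0,0,50,0,0,0],[0.9,0,0,53,0,0,0]]]}}

```text
time_s: 10.25
tcp_pos: [0.5288, 0.0633, 0.0353]
ee_rot: [[1.0, 0.023, -0.002], [0.023, -1.0, -0.001], [-0.002, 0.001, -1.0]]
wrist_force: [-4.2, -1.7, 14.0]
gripper_width: 0.31
gripper_force: 30.0
```

Emit:
{"op": "servo_tool", "data": {"commands": [[[0.9,0,0,0,0,0,0],[0.54,0,0,0,0,0,0],[0.54,0,0,0,0,0,0],[0.54,0,0,-10,0,0,0],[0.54,0,0,-30,0,0,0]]]}}

```text
time_s: 10.75
tcp_pos: [0.5286, 0.0638, 0.066]
ee_rot: [[1.0, 0.024, -0.002], [0.024, -1.0, -0.001], [-0.002, 0.001, -1.0]]
wrist_force: [-0.3, 0.4, -0.8]
gripper_width: 0.451
gripper_force: 0.0
```

Emit:
{"op": "servo_tool", "data": {"commands": [[[0.54,0,0,-25,0,0,0],[0.54,-4,30,-55,0,0,0.015],[0.54,-8,75,-65,0,0,0.03],[0.54,-12,120,-65,0,0,0.05],[0.54,-16,165,-65,0,0,0.07]]]}}

```text
time_s: 11.25
tcp_pos: [0.5178, -0.1025, 0.1332]
ee_rot: [[0.999, -0.045, 0.004], [-0.045, -0.999, 0.0], [0.004, -0.0, -1.0]]
wrist_force: [0.9, 0.1, -0.1]
gripper_width: 0.46
gripper_force: 0.0
```

```bash
python3 go.py 495.7 -289.5 34 -2.7;python3 - <<'E'
from h import *
im,cam=load("side"); a=im[130:260,200:380]
cv2.imwrite("pics/s2.png",cv2.resize(a,None,fx=4.4,fy=4.4,interpolation=cv2.INTER_CUBIC))
E
```

```text
t 11.2 tcp [ 517.8 -102.5  133.2] yaw -2.60 tilt [ 0. -0. -1.] w 40.0 gf 0.0 F [ 0.9  0.1 -0.1]
shift [-14.  187.8  99.1] az 0.0018
```

View pics/s2.png

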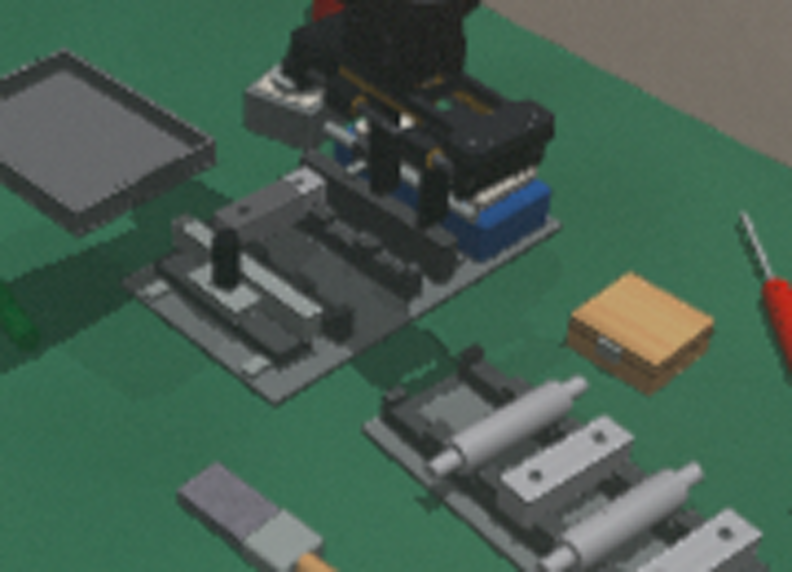

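The bar sits in the left lane (crop, about (270, 195)), the rack's first lane is empty, and nothing else has moved. Next is bar b.

Emit:
{"op": "servo_tool", "data": {"commands": [[[0.54,-3,40,0,0,0,0],[0.54,-6,85,0,0,0,0],[0.54,-9,130,0,0,0,0],[0.54,-12,170,0,0,0,0],[0.54,-14,188,0,0,0,0]]]}}

```text
time_s: 11.8
tcp_pos: [0.4945, -0.2914, 0.1322]
ee_rot: [[0.999, -0.048, 0.002], [-0.048, -0.999, -0.001], [0.002, 0.001, -1.0]]
wrist_force: [0.5, 0.2, 0.7]
gripper_width: 0.458
gripper_force: 0.0
```

Emit:
{"op": "servo_tool", "data": {"commands": [[[0.54,0,0,20,0,0,0],[0.54,0,0,45,0,0,0],[0.54,0,0,70,0,0,0],[0.54,0,0,90,0,0,0],[0.54,0,0,98,0,0,0]]]}}

```text
time_s: 12.3
tcp_pos: [0.4939, -0.2881, 0.032]
ee_rot: [[0.999, -0.046, -0.002], [-0.046, -0.999, 0.001], [-0.002, -0.001, -1.0]]
wrist_force: [0.1, -0.0, 0.3]
gripper_width: 0.46
gripper_force: 0.0
```

Emit:
{"op": "servo_tool", "data": {"commands": [[[0.54,0,0,0,0,0,0],[0.9,0,0,0,0,0,0],[0.9,0,0,0,0,0,0],[0.9,0,0,0,0,0,0],[0.9,0,0,0,0,0,0]]]}}

```text
time_s: 12.8
tcp_pos: [0.4958, -0.2888, 0.0345]
ee_rot: [[0.999, -0.045, 0.003], [-0.045, -0.999, -0.001], [0.003, 0.001, -1.0]]
wrist_force: [-0.1, 0.9, 5.5]
gripper_width: 0.315
gripper_force: 30.0
```

Emit:
{"op": "servo_tool", "data": {"commands": [[[0.9,0,0,-5,0,0,0],[0.9,0,0,-15,0,0,0],[0.9,0,0,-30,0,0,0],[0.9,0,0,-45,0,0,0],[0.9,0,0,-55,0,0,0]]]}}

```text
time_s: 13.3
tcp_pos: [0.495, -0.2885, 0.0894]
ee_rot: [[0.999, -0.046, 0.001], [-0.046, -0.999, -0.0], [0.001, 0.0, -1.0]]
wrist_force: [-0.1, -0.5, -2.9]
gripper_width: 0.318
gripper_force: 30.0
```

```bash
python3 go.py 531.5 10.8 37 1.4
```

```text
t 13.3 tcp [ 495.  -288.5   89.4] yaw -2.62 tilt [ 0.  0. -1.] w 27.7 gf 30.0 F [-0.1 -0.5 -2.9]
shift [  22.7 -300.7   52.3] az -0.0702
```

Emit:
{"op": "servo_tool", "data": {"commands": [[[0.9,2,-20,0,0,0,-0.01],[0.9,5,-55,0,0,0,-0.025],[0.9,9,-95,0,0,0,-0.04],[0.9,12,-135,0,0,0,-0.055],[0.9,14,-170,0,0,0,-0.07]]]}}

```text
time_s: 13.8
tcp_pos: [0.5164, -0.1176, 0.0882]
ee_rot: [[1.0, 0.025, -0.0], [0.025, -1.0, 0.0], [-0.0, -0.0, -1.0]]
wrist_force: [-0.3, -0.3, -2.0]
gripper_width: 0.318
gripper_force: 30.0
```

Emit:
{"op": "servo_tool", "data": {"commands": [[[0.9,4,-35,0,0,0,0],[0.9,8,-70,0,0,0,0],[0.9,12,-105,0,0,0,0],[0.9,17,-130,0,0,0,0],[0.9,17,-130,0,0,0,0]]]}}

```text
time_s: 14.3
tcp_pos: [0.5311, 0.0138, 0.0884]
ee_rot: [[1.0, 0.028, 0.001], [0.028, -1.0, 0.001], [0.001, -0.0, -1.0]]
wrist_force: [-0.4, -1.0, -1.9]
gripper_width: 0.318
gripper_force: 30.0
```

```bash
python3 go.py 531.5 10.8 37 1.4
```

```text
t 14.3 tcp [531.1  13.8  88.4] yaw 1.62 tilt [ 0. -0. -1.] w 27.6 gf 30.0 F [-0.4 -1.  -1.9]
shift [ 0.3  3.1 51.4] az 0.0038
```

Emit:
{"op": "servo_tool", "data": {"commands": [[[0.9,0,2.5,15,0,0,0],[0.9,0,2.5,30,0,0,0],[0.9,0,2.5,42,0,0,0],[0.9,0,2.5,49,0,0,0],[0.9,0,2.5,52,0,0,0]]]}}

```text
time_s: 14.8
tcp_pos: [0.5292, 0.0083, 0.0387]
ee_rot: [[1.0, 0.025, -0.003], [0.025, -1.0, -0.001], [-0.004, 0.001, -1.0]]
wrist_force: [-15.1, 6.2, 36.5]
gripper_width: 0.318
gripper_force: 30.3
```

Emit:
{"op": "servo_tool", "data": {"commands": [[[0.9,0,0,0,0,0,0],[0.54,0,0,0,0,0,0],[0.54,0,0,0,0,0,0],[0.54,0,0,-10,0,0,0],[0.54,0,0,-30,0,0,0]]]}}

```text
time_s: 15.3
tcp_pos: [0.5294, 0.0081, 0.0654]
ee_rot: [[1.0, 0.024, -0.004], [0.024, -1.0, -0.001], [-0.004, 0.001, -1.0]]
wrist_force: [0.4, 0.1, 0.0]
gripper_width: 0.457
gripper_force: 0.0
```

Emit:
{"op": "servo_tool", "data": {"commands": [[[0.54,0,0,-25,0,0,0],[0.54,-4,30,-55,0,0,0.015],[0.54,-8,75,-65,0,0,0.03],[0.54,-12,120,-65,0,0,0.05],[0.54,-16,165,-65,0,0,0.07]]]}}

```text
time_s: 15.8
tcp_pos: [0.5187, -0.1584, 0.1325]
ee_rot: [[0.999, -0.046, 0.002], [-0.046, -0.999, -0.0], [0.002, 0.0, -1.0]]
wrist_force: [1.0, -0.2, 0.8]
gripper_width: 0.463
gripper_force: 0.0
```

Emit:
{"op": "servo_tool", "data": {"commands": [[[0.54,-3,40,0,0,0,0],[0.54,-6,85,0,0,0,0],[0.54,-9,130,0,0,0,0],[0.54,-12,175,0,0,0,0],[0.54,-14,220,0,0,0,0]]]}}

```text
time_s: 16.3
tcp_pos: [0.4939, -0.3781, 0.1317]
ee_rot: [[0.999, -0.046, 0.0], [-0.046, -0.999, -0.0], [0.0, 0.0, -1.0]]
wrist_force: [1.8, -0.7, -0.1]
gripper_width: 0.455
gripper_force: 0.0
```

```bash
python3 go.py 491.3 -397 35 -2.7;python3 - <<'E'
from h import *
im,cam=load("top"); a=im[90:215,200:400]
cv2.imwrite("pics/s3.png",cv2.resize(a,None,fx=4,fy=4,interpolation=cv2.INTER_CUBIC))
E
```

```text
t 16.3 tcp [ 493.9 -378.1  131.7] yaw -2.63 tilt [ 0.  0. -1.] w 39.5 gf 0.0 F [ 1.8 -0.7 -0.1]
shift [-1.7 19.  96.7] az 0.0012
```

View pics/s3.png

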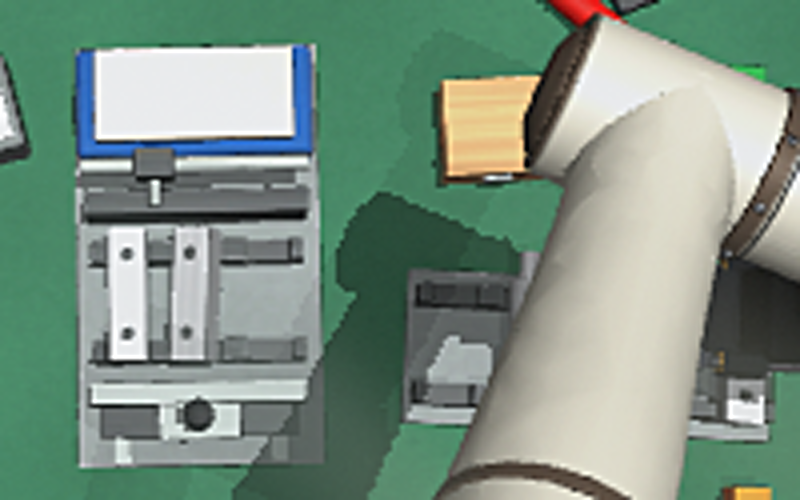

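Both bars are in the station, but the second one looks darker and may be riding on a tooth. Measuring it.

```bash
python3 - <<'E'
from h import *
np.set_printoptions(precision=4,suppress=True)
im,cam=load("top")
A=lambda u,v,z:p2w(cam,200+(u+.5)/4-.5,90+(v+.5)/4-.5,z)
th=np.radians(1.4);o=np.array([.5275,.0112]);Rs=np.array([[np.cos(th),np.sin(th)],[-np.sin(th),np.cos(th)]])
S=lambda u,v,z:Rs@(A(u,v,z)[:2]-o)*1000
print([S(*a,.054) for a in[(127,254),(127,333),(189,254),(186,333)]])
print("teeth z36",[S(*a,.036) for a in[(90,250),(302,250),(90,350),(305,350)]],"jaw",[S(*a,.055) for a in[(92,383),(306,381)]],"handle",S(199,414,.09))
a=im[135:195,215:285];cv2.imwrite("pics/s4.png",cv2.resize(a,None,fx=9,fy=9,interpolation=cv2.INTER_CUBIC))
E
```

```text
[array([32.7017, 53.1285]), array([-26.8965,  53.1155]), array([32.391 ,  6.6443]), array([-27.1588,   9.0558])]
teeth z36 [array([39.0861, 82.5847]), array([ 38.0017, -78.7217]), array([-37.4898,  82.4256]), array([-38.4331, -80.334 ])] jaw [array([-64.3189,  79.109 ]), array([-63.7013, -80.0515])] handle [-90.3261  -1.3101]
```

View pics/s4.png

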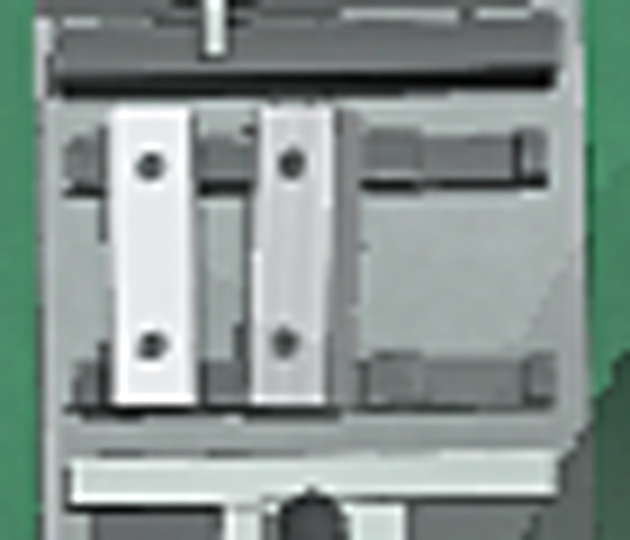

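The second bar leans with its right lower edge on the tooth. I'll nudge it 2–3 mm left with the closed fingers, low on its right side, so it drops into the lane.

Emit:
{"op": "servo_tool", "data": {"commands": [[[1,3,-30,0,0,0,-0.01],[1,7,-70,0,0,0,-0.025],[1,11,-110,0,0,0,-0.04],[1,15,-150,0,0,0,-0.055],[1,19,-190,0,0,0,-0.07]]]}}

```text
time_s: 16.9
tcp_pos: [0.522, -0.1851, 0.1316]
ee_rot: [[1.0, 0.025, 0.0], [0.025, -1.0, -0.0], [0.0, 0.0, -1.0]]
wrist_force: [0.5, -0.1, -0.7]
gripper_width: 0.09
gripper_force: 0.0
```

Emit:
{"op": "servo_tool", "data": {"commands": [[[1,2,-40,0,0,0,0],[1,4,-80,0,0,0,0],[1,7,-120,0,0,0,0],[1,9,-145,0,0,0,0],[1,9,-150,0,0,0,0]]]}}

```text
time_s: 17.4
tcp_pos: [0.5276, -0.034, 0.1317]
ee_rot: [[1.0, 0.028, 0.001], [0.028, -1.0, 0.0], [0.001, -0.0, -1.0]]
wrist_force: [-0.3, 0.7, -0.7]
gripper_width: 0.002
gripper_force: 0.0
```

```bash
python3 go.py 529 -36 40 1.4
```

```text
t 17.4 tcp [527.6 -34.  131.7] yaw 1.62 tilt [ 0. -0. -1.] w 0.2 gf 0.0 F [-0.3  0.7 -0.7]
shift [ 1.3  2.  91.7] az 0.0039
```

Emit:
{"op": "servo_tool", "data": {"commands": [[[1,1,2.5,25,0,0,0],[1,1,2.5,50,0,0,0],[1,1,2.5,75,0,0,0],[1,1,2.5,92,0,0,0],[1,1,2.5,92,0,0,0]]]}}

```text
time_s: 17.9
tcp_pos: [0.5263, -0.0401, 0.0369]
ee_rot: [[1.0, 0.023, -0.006], [0.023, -1.0, -0.001], [-0.006, 0.001, -1.0]]
wrist_force: [1.0, 0.0, 0.2]
gripper_width: 0.006
gripper_force: 0.0
```

Emit:
{"op": "servo_tool", "data": {"commands": [[[1,0,-3,0,0,0,0],[1,0,-6,0,0,0,0],[1,0,-9,0,0,0,0],[1,0,-12,0,0,0,0],[1,0,-14,0,0,0,0]]]}}

```text
time_s: 18.4
tcp_pos: [0.5284, -0.0248, 0.0396]
ee_rot: [[1.0, 0.025, 0.001], [0.025, -1.0, 0.0], [0.001, -0.0, -1.0]]
wrist_force: [-0.6, 0.1, 0.4]
gripper_width: 0.001
gripper_force: 0.0
```

Emit:
{"op": "servo_tool", "data": {"commands": [[[1,0,-2,0,0,0,0],[1,0,-3,0,0,0,0],[1,0,-4,0,0,0,0],[1,0,-5,0,0,0,0],[1,0,-5,0,0,0,0]]]}}

```text
time_s: 18.9
tcp_pos: [0.528, -0.0202, 0.039]
ee_rot: [[1.0, 0.024, -0.0], [0.024, -1.0, -0.0], [-0.0, 0.0, -1.0]]
wrist_force: [-0.2, -1.3, -0.1]
gripper_width: 0.004
gripper_force: 0.0
```

```bash
python3 go.py; python3 - <<'E'
from h import *
im,cam=load("side"); a=im[150:230,220:330]
cv2.imwrite("pics/s5.png",cv2.resize(a,None,fx=7,fy=7,interpolation=cv2.INTER_CUBIC))
E
```

```text
t 18.9 tcp [528.  -20.2  39. ] yaw 1.39 tilt [-0.  0. -1.] w 0.3 gf 0.0 F [-0.2 -1.3 -0.1]
```

View pics/s5.png

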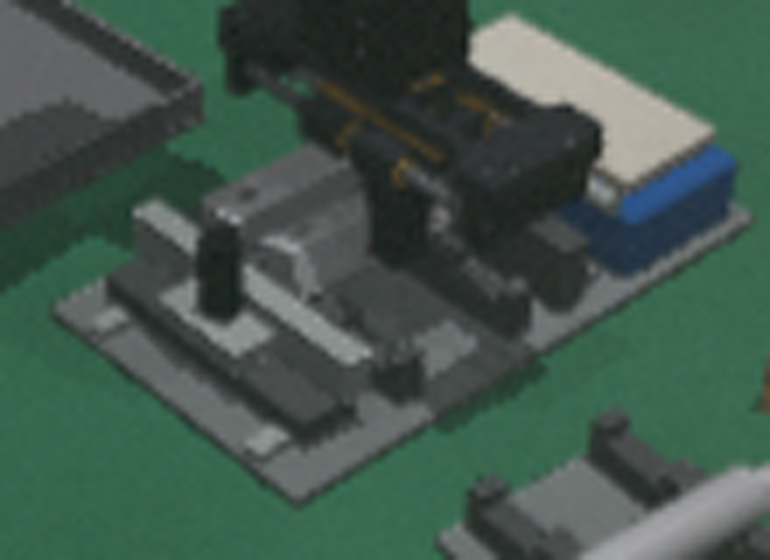

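The bar is still rolled and contact is just starting. Pushing a little further.

Emit:
{"op": "servo_tool", "data": {"commands": [[[1,0,-1,0,0,0,0],[1,0,-1.5,0,0,0,0],[1,0,-2,0,0,0,0],[1,0,-2.5,0,0,0,0],[1,0,-2.5,0,0,0,0]]]}}

```text
time_s: 19.45
tcp_pos: [0.528, -0.0177, 0.0391]
ee_rot: [[1.0, 0.024, 0.0], [0.024, -1.0, 0.0], [0.0, -0.0, -1.0]]
wrist_force: [0.2, 0.0, -0.1]
gripper_width: 0.005
gripper_force: 0.0
```

Emit:
{"op": "servo_tool", "data": {"commands": [[[1,0,-0.5,0,0,0,0],[1,0,-1,0,0,0,0],[1,0,-1.5,0,0,0,0],[1,0,-2,0,0,0,0],[1,0,-2,0,0,0,0]]]}}

```text
time_s: 19.95
tcp_pos: [0.5279, -0.0156, 0.0391]
ee_rot: [[1.0, 0.024, 0.0], [0.024, -1.0, 0.0], [0.0, -0.0, -1.0]]
wrist_force: [-0.6, -1.0, -0.6]
gripper_width: 0.003
gripper_force: 0.0
```

Emit:
{"op": "servo_tool", "data": {"commands": [[[1,0,3,0,0,0,0],[1,0,8,0,0,0,0],[1,0,14,0,0,0,0],[1,0,20,-20,0,0,0],[1,0,30,-50,0,0,0]]]}}

```text
time_s: 20.45
tcp_pos: [0.527, -0.0465, 0.0879]
ee_rot: [[1.0, 0.024, -0.005], [0.024, -1.0, -0.001], [-0.005, 0.001, -1.0]]
wrist_force: [0.5, 0.6, 0.3]
gripper_width: 0.005
gripper_force: 0.0
```

Emit:
{"op": "servo_tool", "data": {"commands": [[[0.54,-4,30,-45,0,0,0.015],[0.54,-8,75,-45,0,0,0.03],[0.54,-12,120,-45,0,0,0.05],[0.54,-16,165,-45,0,0,0.07],[0.54,-21,210,-45,0,0,0.07]]]}}

```text
time_s: 20.95
tcp_pos: [0.5122, -0.2583, 0.1343]
ee_rot: [[0.999, -0.046, 0.001], [-0.046, -0.999, -0.0], [0.001, 0.0, -1.0]]
wrist_force: [0.7, 1.0, -0.3]
gripper_width: 0.374
gripper_force: 0.0
```

```bash
python3 go.py 491.3 -397 35 -2.7; python3 - <<'E'
from h import *
im,cam=load("top")
a=im[135:195,215:285];cv2.imwrite("pics/s6.png",cv2.resize(a,None,fx=9,fy=9,interpolation=cv2.INTER_CUBIC))
E
```

```text
t 20.9 tcp [ 512.2 -258.3  134.3] yaw -2.65 tilt [ 0.  0. -1.] w 32.5 gf 0.0 F [ 0.7  1.  -0.3]
shift [-14.5 139.5  99.3] az 0.0009
```

View pics/s6.png

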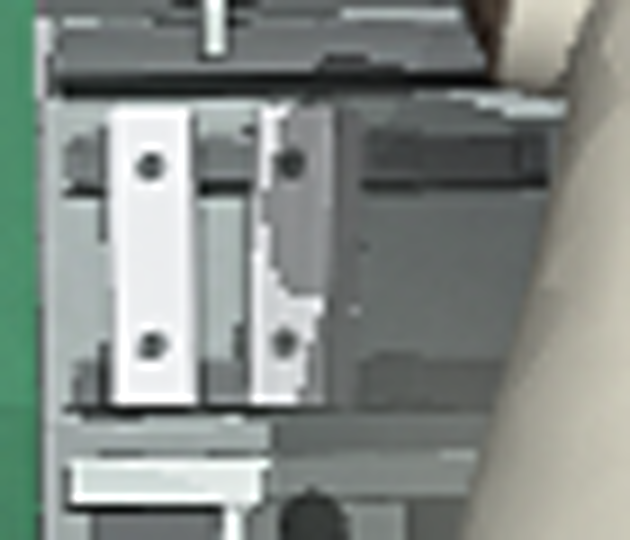

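The holes haven't moved, so the finger tips are thinner than I assumed and never reached the bar. Pushing again, further this time and watching the force.

Emit:
{"op": "servo_tool", "data": {"commands": [[[1,4,-40,0,0,0,-0.015],[1,7,-80,0,0,0,-0.03],[1,11,-120,0,0,0,-0.05],[1,15,-160,0,0,0,-0.07],[1,18,-195,0,0,0,-0.07]]]}}

```text
time_s: 21.5
tcp_pos: [0.5396, -0.061, 0.1341]
ee_rot: [[1.0, 0.024, 0.0], [0.024, -1.0, 0.0], [0.0, -0.0, -1.0]]
wrist_force: [0.4, -0.4, 0.6]
gripper_width: 0.093
gripper_force: 0.0
```

Emit:
{"op": "servo_tool", "data": {"commands": [[[1,1,-20,0,0,0,0],[1,1,-25,25,0,0,0],[1,1,-25,50,0,0,0],[1,1,-25,75,0,0,0],[1,1,-25,95,0,0,0]]]}}

```text
time_s: 22.0
tcp_pos: [0.5394, -0.0375, 0.0377]
ee_rot: [[1.0, 0.024, -0.001], [0.024, -1.0, -0.0], [-0.001, 0.0, -1.0]]
wrist_force: [0.2, 0.2, 0.3]
gripper_width: 0.005
gripper_force: 0.0
```

Emit:
{"op": "servo_tool", "data": {"commands": [[[1,0,-5,0,0,0,0],[1,0,-10,0,0,0,0],[1,0,-14,0,0,0,0],[1,0,-16,0,0,0,0],[1,0,-16,0,0,0,0]]]}}

```text
time_s: 22.5
tcp_pos: [0.5403, -0.0207, 0.0401]
ee_rot: [[1.0, 0.025, 0.002], [0.025, -1.0, 0.0], [0.002, -0.0, -1.0]]
wrist_force: [0.0, -0.6, -0.1]
gripper_width: 0.005
gripper_force: 0.0
```

Emit:
{"op": "servo_tool", "data": {"commands": [[[1,0,-1,0,0,0,0],[1,0,-2,0,0,0,0],[1,0,-3,0,0,0,0],[1,0,-4,0,0,0,0],[1,0,-4,0,0,0,0]]]}}

```text
time_s: 23.0
tcp_pos: [0.5395, -0.0171, 0.039]
ee_rot: [[1.0, 0.024, -0.0], [0.024, -1.0, -0.0], [-0.0, 0.0, -1.0]]
wrist_force: [-0.5, -0.1, 0.3]
gripper_width: 0.006
gripper_force: 0.0
```

```bash
python3 go.py 530 -16 38 1.4
```

```text
t 23.0 tcp [539.5 -17.1  39. ] yaw 1.39 tilt [-0.  0. -1.] w 0.5 gf 0.0 F [-0.5 -0.1  0.3]
shift [-9.5 -1.4  1. ] az -0.0002
```

Emit:
{"op": "servo_tool", "data": {"commands": [[[1,0,-1,0,0,0,0],[1,0,-2,0,0,0,0],[1,0,-3,0,0,0,0],[1,0,-4,0,0,0,0],[1,0,-4,0,0,0,0]]]}}

```text
time_s: 23.5
tcp_pos: [0.5395, -0.013, 0.0391]
ee_rot: [[1.0, 0.024, 0.0], [0.024, -1.0, 0.0], [0.0, -0.0, -1.0]]
wrist_force: [-0.5, 0.1, -0.8]
gripper_width: 0.008
gripper_force: 0.0
```

Emit:
{"op": "servo_tool", "data": {"commands": [[[1,0,-0.5,0,0,0,0],[1,0,-1,0,0,0,0],[1,0,-1.5,0,0,0,0],[1,0,-2,0,0,0,0],[1,0,-2,0,0,0,0]]]}}

```text
time_s: 24.0
tcp_pos: [0.5394, -0.0111, 0.0391]
ee_rot: [[1.0, 0.024, 0.0], [0.024, -1.0, 0.0], [0.0, -0.0, -1.0]]
wrist_force: [-0.6, -0.2, 0.2]
gripper_width: 0.005
gripper_force: 0.0
```

Emit:
{"op": "servo_tool", "data": {"commands": [[[1,0,-0.5,0,0,0,0],[1,0,-1,0,0,0,0],[1,0,-1.5,0,0,0,0],[1,0,-2,0,0,0,0],[1,0,-2,0,0,0,0]]]}}

```text
time_s: 24.5
tcp_pos: [0.5394, -0.0091, 0.0391]
ee_rot: [[1.0, 0.024, 0.0], [0.024, -1.0, 0.0], [0.0, -0.0, -1.0]]
wrist_force: [1.0, -0.2, 0.2]
gripper_width: 0.005
gripper_force: 0.0
```

```bash
python3 - <<'E'
from h import *
im,cam=load("side"); cv2.imwrite("/tmp/sd.png",im)
g=cv2.cvtColor(cv2.imread("pics/s5.png"),6); 
a=im[150:230,220:330]; a=cv2.resize(a,None,fx=7,fy=7,interpolation=cv2.INTER_CUBIC)
cv2.imwrite("pics/s7.png",np.vstack([a[120:340,130:430],cv2.imread("pics/s5.png")[120:340,130:430]]))
E
```

```text
(no output)
```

View pics/s7.png

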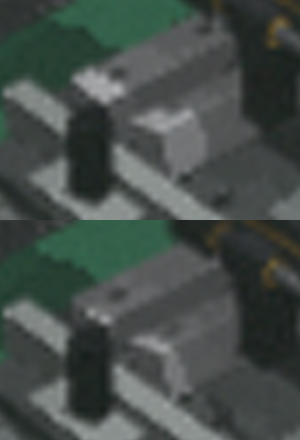

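I'll save the remaining picture views and measure in code. Retreating to bar c's hover and measuring the holes there.

Emit:
{"op": "servo_tool", "data": {"commands": [[[1,0,3,0,0,0,0],[1,0,10,0,0,0,0],[1,0,20,0,0,0,0],[1,0,30,-20,0,0,0],[1,0,45,-50,0,0,0]]]}}

```text
time_s: 25.05
tcp_pos: [0.5388, -0.0553, 0.0878]
ee_rot: [[1.0, 0.024, -0.005], [0.024, -1.0, -0.001], [-0.005, 0.001, -1.0]]
wrist_force: [1.4, -0.8, -0.3]
gripper_width: 0.002
gripper_force: 0.0
```

Emit:
{"op": "servo_tool", "data": {"commands": [[[0.54,-4,30,-45,0,0,0.015],[0.54,-8,75,-45,0,0,0.03],[0.54,-12,120,-45,0,0,0.05],[0.54,-16,165,-45,0,0,0.07],[0.54,-21,210,-45,0,0,0.07]]]}}

```text
time_s: 25.55
tcp_pos: [0.5239, -0.2671, 0.1343]
ee_rot: [[0.999, -0.047, 0.001], [-0.047, -0.999, -0.0], [0.001, 0.0, -1.0]]
wrist_force: [0.5, 0.5, -0.0]
gripper_width: 0.376
gripper_force: 0.0
```

Emit:
{"op": "servo_tool", "data": {"commands": [[[0.54,-3,40,0,0,0,0],[0.54,-8,80,0,0,0,0],[0.54,-13,110,0,0,0,0],[0.54,-17,120,0,0,0,0],[0.54,-17,120,0,0,0,0]]]}}

```text
time_s: 26.05
tcp_pos: [0.5007, -0.3852, 0.1335]
ee_rot: [[0.999, -0.049, -0.001], [-0.049, -0.999, 0.001], [-0.001, -0.001, -1.0]]
wrist_force: [0.1, 0.3, 0.2]
gripper_width: 0.46
gripper_force: 0.0
```

```bash
python3 go.py 491.3 -397 35 -2.7; cat >> h.py <<'E'
th=np.radians(1.4);O=np.array([.5275,.0115]);RS=np.array([[np.cos(th),np.sin(th)],[-np.sin(th),np.cos(th)]])
def st(cam,u,v,z): return RS@(p2w(cam,u,v,z)[:2]-O)*1000
def s2w(x,y): return RS.T@(np.array([x,y])/1000)+O
E
python3 - <<'E'
from h import *
np.set_printoptions(precision=1,suppress=True,linewidth=250)
im,cam=load("top"); g=cv2.cvtColor(im,6).astype(float); old=cv2.cvtColor(cv2.imread("/tmp/t.png"),6)
for n,ys in(("b1",(53,)),("b2",(0,4,8))):
  pass
print("hole row x=+32, and mid row x=15, -15: grey along columns")
for x in(32,16,0,-16):
    a=w2p(cam,[*s2w(x,80),.054]);b=w2p(cam,[*s2w(x,-30),.054]);n=56
    uv=np.linspace(a,b,n).astype(np.float32)
    v=cv2.remap(g.astype(np.float32),uv[:,:1],uv[:,1:],1)[:,0]
    print(x,v.astype(int))
print(np.linspace(80,-30,56).astype(int))
a=im[135:195,215:285];cv2.imwrite("pics/s8.png",cv2.resize(a,None,fx=9,fy=9,interpolation=cv2.INTER_CUBIC))
E
```

```text
t 26.1 tcp [ 500.7 -385.2  133.5] yaw -2.81 tilt [-0. -0. -1.] w 40.0 gf 0.0 F [0.1 0.3 0.2]
shift [-8.7 12.3 98.5] az -0.0019
hole row x=+32, and mid row x=15, -15: grey along columns
32 [123 119 116 116 121 105 130 204 230 241 235 168 117  84  99 136 199 227 241 240 158 111 101 111 116 117 117 117 117 114 117 129 188 212 199 123  79  74 101 147 209 211 216 222 156 125 131 133 131 123 118 117 121 121 121 121]
16 [170 171 173 171 165 125 136 207 228 237 233 232 231 231 231 231 231 232 234 235 187 152 134 160 172 170 171 169 163 123 130 180 198 204 198 200 201 202 198 196 198 205 205 195 147 126 130 132 144 163 169 172 172 173 174 174]
0 [169 169 169 168 168 166 173 190 223 237 233 232 231 231 231 231 231 232 233 235 194 158 130 149 158 159 167 167 158 130 152 221 208 200 196 199 200 198 194 195 200 205 196 175 141 129 131 134 151 177 172 169 167 167 167 167]
-16 [167 168 169 170 169 164 159 157 214 240 234 231 231 233 233 232 232 233 234 235 194 159 127 147 156 157 159 157 150 120 145 209 194 185 184 197 200 197 196 198 201 203 183 150 136 133 139 156 165 168 167 166 166 166 165 165]
[ 80  78  76  74  72  70  68  66  64  62  60  58  56  54  52  50  48  46  44  42  40  38  36  34  32  30  28  26  24  22  20  18  16  14  12  10   8   6   4   2   0  -2  -4  -6  -8 -10 -12 -14 -16 -18 -20 -22 -24 -26 -28 -30]
```

```bash
python3 - <<'E'
from h import *
im,cam=load("side"); cv2.imwrite("/tmp/sd2.png",im)
u,v=w2p(cam,[*s2w(0,0),.04]);u,v=int(u),int(v)
f=lambda i:cv2.resize(i[v-25:v+25,u-32:u+33],(396,300),interpolation=cv2.INTER_CUBIC)
t,c2=load("top")
tp=cv2.resize(t[135:195,215:285],(396,300),interpolation=cv2.INTER_CUBIC)
w=f(im).copy()
s=396/65
for y in(-14,14):  # where a flat bar in mid lane would be
    pts=[w2p(cam,[*s2w(x,yy),z]) for x,yy,z in((-46,-14,.026),(-46,14,.026),(-46,14,.054),(-46,-14,.054),(54,-14,.054),(54,14,.054),(-46,14,.054))]
    cv2.polylines(w,[np.int32([((a-(u-32)+.5)*s-.5,(b-(v-25)+.5)*6-.5) for a,b in pts])],False,(0,0,255),1)
cv2.imwrite("pics/m.png",np.vstack([np.hstack([f(cv2.imread("/tmp/sd.png")),f(im)]),np.hstack([w,tp])]))
E
```

```text
(no output)
```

View pics/m.png

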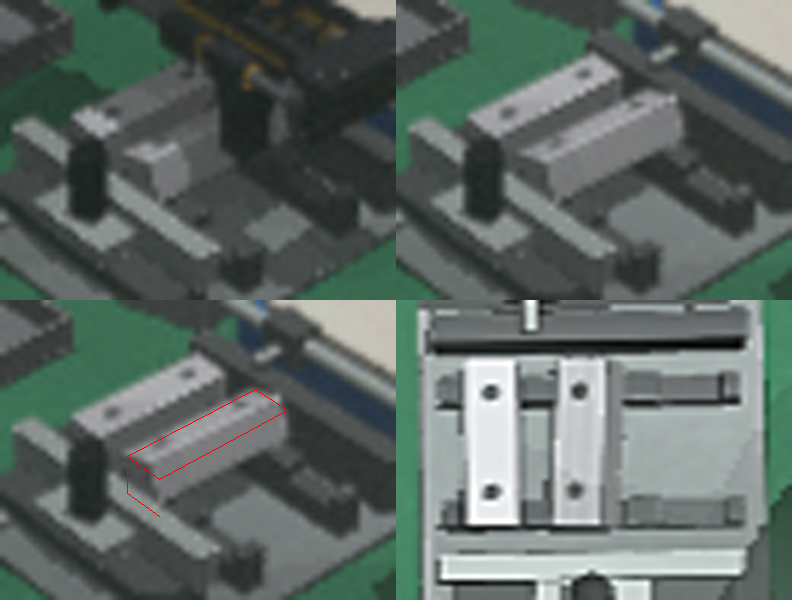

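The right lower edge is indeed up on the tooth. I'll regrip the bar with a wider opening set slightly to the right, which squares it up, then re-place it in the lane with slow descents.

Emit:
{"op": "servo_tool", "data": {"commands": [[[0.425,4,-40,0,0,0,-0.015],[0.425,8,-80,0,0,0,-0.03],[0.425,12,-120,0,0,0,-0.05],[0.425,15,-160,0,0,0,-0.07],[0.425,18,-200,0,0,0,-0.073]]]}}

```text
time_s: 26.7
tcp_pos: [0.5294, -0.1817, 0.1345]
ee_rot: [[1.0, 0.03, 0.001], [0.03, -1.0, 0.0], [0.001, -0.0, -1.0]]
wrist_force: [-0.5, -0.1, -0.2]
gripper_width: 0.573
gripper_force: 0.0
```

Emit:
{"op": "servo_tool", "data": {"commands": [[[0.425,-1,-40,0,0,0,0],[0.425,-2,-80,0,0,0,0],[0.425,-3,-120,0,0,0,0],[0.425,-5,-160,0,0,0,0],[0.425,-7,-190,0,0,0,0]]]}}

```text
time_s: 27.2
tcp_pos: [0.5164, 0.0085, 0.1346]
ee_rot: [[1.0, 0.031, 0.001], [0.031, -1.0, 0.0], [0.001, -0.0, -1.0]]
wrist_force: [1.0, 0.9, -0.0]
gripper_width: 0.571
gripper_force: 0.0
```

Emit:
{"op": "servo_tool", "data": {"commands": [[[0.425,0,0,5,0,0,0],[0.425,0,0,10,0,0,0],[0.425,0,0,20,0,0,0],[0.425,0,0,20,0,0,0],[0.425,0,0,20,0,0,0]]]}}

```text
time_s: 27.7
tcp_pos: [0.5168, 0.0041, 0.1135]
ee_rot: [[1.0, 0.026, -0.001], [0.026, -1.0, -0.001], [-0.001, 0.001, -1.0]]
wrist_force: [1.0, 0.1, 0.7]
gripper_width: 0.572
gripper_force: 0.0
```

```bash
python3 go.py 531.5 10.1 38 1.4
```

```text
t 27.7 tcp [516.8   4.1 113.5] yaw 1.49 tilt [-0.  0. -1.] w 49.8 gf 0.0 F [1.  0.1 0.7]
shift [15.  -5.6 75.5] az 0.0016
```

Emit:
{"op": "servo_tool", "data": {"commands": [[[0.425,8,-3,5,0,0,0],[0.425,15,-5.6,15,0,0,0],[0.425,15,-5.6,25,0,0,0],[0.425,15,-5.6,35,0,0,0],[0.425,15,-5.6,35,0,0,0]]]}}

```text
time_s: 28.2
tcp_pos: [0.5302, 0.0106, 0.0768]
ee_rot: [[1.0, 0.027, -0.005], [0.027, -1.0, -0.001], [-0.005, 0.001, -1.0]]
wrist_force: [0.2, -0.4, -0.2]
gripper_width: 0.573
gripper_force: 0.0
```

Emit:
{"op": "servo_tool", "data": {"commands": [[[0.425,0,0,10,0,0,0],[0.425,0,0,20,0,0,0],[0.425,0,0,30,0,0,0],[0.425,0,0,40,0,0,0],[0.425,0,0,40,0,0,0]]]}}

```text
time_s: 28.7
tcp_pos: [0.5306, 0.0107, 0.0373]
ee_rot: [[1.0, 0.027, -0.003], [0.027, -1.0, -0.001], [-0.004, 0.001, -1.0]]
wrist_force: [0.3, -0.6, 0.6]
gripper_width: 0.573
gripper_force: 0.0
```

Emit:
{"op": "servo_tool", "data": {"commands": [[[0.9,0,0,0,0,0,0],[0.9,0,0,0,0,0,0],[0.9,0,0,0,0,0,0],[0.9,0,0,0,0,0,0],[0.9,0,0,0,0,0,0]]]}}

```text
time_s: 29.2
tcp_pos: [0.5323, 0.0113, 0.0395]
ee_rot: [[1.0, 0.027, 0.001], [0.027, -1.0, 0.001], [0.001, -0.0, -1.0]]
wrist_force: [-0.1, 1.6, 0.5]
gripper_width: 0.323
gripper_force: 29.4
```

```bash
python3 go.py 531.5 12.7 38 1.4
```

```text
t 29.2 tcp [532.3  11.3  39.5] yaw 1.57 tilt [ 0. -0. -1.] w 28.1 gf 29.4 F [-0.1  1.6  0.5]
shift [-0.8 -1.4  1.5] az 0.0029
```

Emit:
{"op": "servo_tool", "data": {"commands": [[[0.9,0,0,-5,0,0,0],[0.9,0,0,-12,0,0,0],[0.9,0,-1.3,-15,0,0,0],[0.9,0,-1.3,-15,0,0,0],[0.9,0,-1.3,-15,0,0,0]]]}}

```text
time_s: 29.7
tcp_pos: [0.5317, 0.0122, 0.0541]
ee_rot: [[1.0, 0.027, -0.0], [0.027, -1.0, -0.0], [-0.0, 0.0, -1.0]]
wrist_force: [-0.1, 1.1, -1.7]
gripper_width: 0.321
gripper_force: 29.3
```

Emit:
{"op": "servo_tool", "data": {"commands": [[[0.9,0,0,3,0,0,0],[0.9,0,0,6,0,0,0],[0.9,0,0,9,0,0,0],[0.9,0,0,11,0,0,0],[0.9,0,0,11,0,0,0]]]}}

```text
time_s: 30.2
tcp_pos: [0.5315, 0.0122, 0.0425]
ee_rot: [[1.0, 0.027, -0.001], [0.027, -1.0, -0.0], [-0.001, 0.0, -1.0]]
wrist_force: [-0.0, 0.0, -2.6]
gripper_width: 0.326
gripper_force: 29.3
```

Emit:
{"op": "servo_tool", "data": {"commands": [[[0.9,0,0,1,0,0,0],[0.9,0,0,2,0,0,0],[0.9,0,0,3,0,0,0],[0.9,0,0,4,0,0,0],[0.9,0,0,4,0,0,0]]]}}

```text
time_s: 30.7
tcp_pos: [0.532, 0.0123, 0.0394]
ee_rot: [[1.0, 0.027, 0.0], [0.027, -1.0, -0.0], [0.0, 0.0, -1.0]]
wrist_force: [-0.4, 0.6, 0.3]
gripper_width: 0.327
gripper_force: 29.5
```

Emit:
{"op": "servo_tool", "data": {"commands": [[[0.9,0,0,0.3,0,0,0],[0.9,0,0,0.6,0,0,0],[0.9,0,0,1,0,0,0],[0.9,0,0,1,0,0,0],[0.9,0,0,1,0,0,0]]]}}

```text
time_s: 31.2
tcp_pos: [0.5321, 0.0123, 0.039]
ee_rot: [[1.0, 0.028, 0.001], [0.028, -1.0, -0.0], [0.001, 0.0, -1.0]]
wrist_force: [-2.8, 1.4, 7.1]
gripper_width: 0.326
gripper_force: 29.9
```

Emit:
{"op": "servo_tool", "data": {"commands": [[[0.54,0,0,0,0,0,0],[0.54,0,0,0,0,0,0],[0.54,0,0,0,0,0,0],[0.54,0,0,-20,0,0,0],[0.54,0,0,-45,0,0,0]]]}}

```text
time_s: 31.7
tcp_pos: [0.5307, 0.0119, 0.0821]
ee_rot: [[1.0, 0.027, -0.004], [0.027, -1.0, -0.001], [-0.004, 0.001, -1.0]]
wrist_force: [0.3, 0.5, 0.5]
gripper_width: 0.459
gripper_force: 0.0
```

Emit:
{"op": "servo_tool", "data": {"commands": [[[0.54,0,5,-35,0,0,0],[0.54,-4,40,-50,0,0,0.025],[0.54,-8,85,-50,0,0,0.05],[0.54,-12,130,-50,0,0,0.07],[0.54,-16,175,-50,0,0,0.073]]]}}

```text
time_s: 32.2
tcp_pos: [0.5203, -0.1645, 0.1331]
ee_rot: [[0.999, -0.045, 0.0], [-0.045, -0.999, -0.0], [0.0, -0.0, -1.0]]
wrist_force: [1.9, 0.1, 0.2]
gripper_width: 0.46
gripper_force: 0.0
```

Emit:
{"op": "servo_tool", "data": {"commands": [[[0.54,-4,45,0,0,0,0],[0.54,-9,90,0,0,0,0],[0.54,-14,135,0,0,0,0],[0.54,-16,180,0,0,0,0],[0.54,-17,210,0,0,0,0]]]}}

```text
time_s: 32.7
tcp_pos: [0.4931, -0.3748, 0.1325]
ee_rot: [[0.999, -0.048, -0.0], [-0.048, -0.999, -0.0], [-0.0, 0.0, -1.0]]
wrist_force: [0.5, -0.4, -0.4]
gripper_width: 0.457
gripper_force: 0.0
```

```bash
python3 go.py 491.3 -397 35 -2.7; cat > prof.py <<'E'
from h import *
np.set_printoptions(linewidth=250)
im,cam=load("top"); g=cv2.cvtColor(im,6).astype(np.float32)
ys=np.linspace(80,-80,81); print(ys.astype(int))
for x in(30,16,0,-16):
    uv=np.float32([w2p(cam,[*s2w(x,y),.054]) for y in ys])
    print(x,cv2.remap(g,uv[:,:1],uv[:,1:],1)[:,0].astype(int))
E
python3 prof.py
```

```text
t 32.7 tcp [ 493.1 -374.8  132.5] yaw -2.74 tilt [-0.  0. -1.] w 39.8 gf 0.0 F [ 0.5 -0.4 -0.4]
shift [-0.7 22.2 97.5] az -0.0007
[ 80  78  76  74  72  70  68  66  64  62  60  58  56  54  52  50  48  46  44  42  40  38  36  34  32  30  28  26  24  22  20  18  16  14  12  10   8   6   4   2   0  -2  -4  -6  -8 -10 -12 -14 -16 -18 -20 -22 -24 -26 -28 -30 -32 -34 -36 -38 -40 -42
 -44 -46 -48 -50 -52 -54 -56 -58 -60 -62 -64 -66 -68 -70 -72 -74 -76 -78 -80]
30 [125 118 116 117 121 104 130 206 231 242 237 188 139  92 106 149 218 235 241 241 160 114 104 116 123 123 125 122 115  97 119 188 207 211 197 131  92  84 128 169 209 213 209 197 148 125 130 134 144 157 138 135 148 146 144 143 140 136 130 122 119 119
 120 120 119 119 119 119 119 119 119 120 118 113  70  68  94  81  84 101 161]
16 [171 172 174 172 165 126 138 205 229 238 233 233 232 232 232 232 232 234 235 235 188 154 134 161 175 174 171 144  91 112 159 228 214 203 198 203 205 205 200 199 202 209 205 190 144 125 129 132 148 175 173 172 173 174 174 175 175 176 175 175 175 174
 174 173 173 173 173 172 173 173 173 173 174 175 175 174 173 173 173 173 174]
0 [170 170 170 169 169 167 174 191 224 238 234 233 232 232 232 232 232 233 234 235 196 165 141 161 172 172 169 141  92 113 158 226 211 202 199 203 203 201 198 199 204 208 189 154 135 129 131 141 157 176 172 170 168 168 168 169 167 167 168 169 170 171
 171 170 170 169 168 168 170 171 172 172 172 172 173 172 171 171 171 168 159]
-16 [168 170 171 171 171 166 163 164 214 241 235 232 232 233 234 233 233 234 235 236 196 159 128 147 158 161 158 131  80  99 145 216 208 202 199 204 205 201 198 200 204 206 185 146 134 130 132 140 154 170 168 167 166 166 166 166 166 166 167 167 169 170
 170 169 168 167 167 168 168 168 168 168 170 170 168 162 156 157 157 157 157]
```

The bar rolled onto the right tooth again, so the lane centre must lie further left than I took it. Locating the teeth of the empty right lane in the image.

```bash
python3 - <<'E'
from h import *
np.set_printoptions(linewidth=220,precision=1,suppress=True)
im,cam=load("top"); g=cv2.cvtColor(im,6).astype(np.float32)
A=lambda u,v,z:st(cam,215+(u+.5)/9-.5,135+(v+.5)/9-.5,z)
for a in((365,160),(420,160),(515,160),(545,160),(370,380),(425,380),(525,380),(552,380)):print(a,A(*a,.036))
ys=np.arange(-10,-90,-1.5); print(ys)
for x in(42,38,34,-34,-38,-42):
    uv=np.float32([w2p(cam,[*s2w(x,y),.036]) for y in ys])
    print(x,cv2.remap(g,uv[:,:1],uv[:,1:],1)[:,0].astype(int))
ys=np.arange(86,58,-1.5); print(ys)
for x in(42,38,34,-38):
    uv=np.float32([w2p(cam,[*s2w(x,y),.036]) for y in ys])
    print(x,cv2.remap(g,uv[:,:1],uv[:,1:],1)[:,0].astype(int))
ys=np.arange(100,-100,-1.5)
for x in(0,-20):
    uv=np.float32([w2p(cam,[*s2w(x,y),.008]) for y in ys])
    v=cv2.remap(im.astype(np.float32),uv[:,:1],uv[:,1:],1)[:,0]
    m=np.where(v[:,1]-v[:,0]<25)[0]; print("plate y",ys[m[0]],ys[m[-1]])
E
```

```text
(365, 160) [ 37.8 -18.2]
(420, 160) [ 37.6 -36.8]
(515, 160) [ 37.4 -68.8]
(545, 160) [ 37.4 -79. ]
(370, 380) [-37.  -19.5]
(425, 380) [-37.1 -38. ]
(525, 380) [-37.3 -71.6]
(552, 380) [-37.4 -80.7]
[-10.  -11.5 -13.  -14.5 -16.  -17.5 -19.  -20.5 -22.  -23.5 -25.  -26.5 -28.  -29.5 -31.  -32.5 -34.  -35.5 -37.  -38.5 -40.  -41.5 -43.  -44.5 -46.  -47.5 -49.  -50.5 -52.  -53.5 -55.  -56.5 -58.  -59.5 -61.  -62.5
 -64.  -65.5 -67.  -68.5 -70.  -71.5 -73.  -74.5 -76.  -77.5 -79.  -80.5 -82.  -83.5 -85.  -86.5 -88.  -89.5]
42 [123 128 129 130 124 116 113 111 112 113 113 113 112 111 110 109 107 104 106 111 113 112 111 111 111 111 112 111 111 111 111 111 112 112 113 113 112 109  97  67  56  86 109 108 110 118 131 159 182 179 176 177 177 177]
38 [125 129 130 130 125 120 114 109 109 110 111 111 111 110 110 110 108 105 107 113 116 116 115 114 114 115 115 114 114 114 114 114 114 115 116 116 116 112 102  76  70 108 131 121 115 126 140 165 183 180 178 178 178 178]
34 [126 129 132 135 142 150 141 127 128 134 135 134 133 133 132 131 127 123 120 118 118 118 118 119 119 119 118 118 118 118 118 118
[... 515 characters left out ...]
0 157 157 157 158]
-42 [132 131 124 118 103  88 106 124 122 120 115 110 110 110 113 116 119 122 118 114 118 124 124 123 123 123 123 123 123 123 122 122 120 119 117 115 115 115 114 112  98  80  84  97 100  99 105 116 132 151 158 158 158 158]
[86.  84.5 83.  81.5 80.  78.5 77.  75.5 74.  72.5 71.  69.5 68.  66.5 65.  63.5 62.  60.5 59. ]
42 [169 147 122 111 101 101 104 106 108 105 100 131 185 217 234 241 239 237 236]
38 [171 151 129 121 119 115 112 112 115 110 102 132 185 218 236 242 239 216 181]
34 [172 153 131 123 121 119 117 119 121 113 100 130 185 218 236 242 238 212 170]
-38 [176 172 168 140 104  94 101 103 103  85  59  72 117 170 228 250 243 238 237]
plate y 95.5 -95.0
plate y 95.5 -96.5
```

Emit:
{"op": "servo_tool", "data": {"commands": [[[0.425,4,-40,0,0,0,-0.015],[0.425,8,-80,0,0,0,-0.03],[0.425,12,-120,0,0,0,-0.05],[0.425,16,-160,0,0,0,-0.07],[0.425,20,-200,0,0,0,-0.076]]]}}

```text
time_s: 33.3
tcp_pos: [0.5229, -0.171, 0.1329]
ee_rot: [[1.0, 0.031, -0.0], [0.031, -1.0, 0.0], [-0.0, -0.0, -1.0]]
wrist_force: [1.3, -0.4, -0.3]
gripper_width: 0.575
gripper_force: 0.0
```

Emit:
{"op": "servo_tool", "data": {"commands": [[[0.425,2,-40,0,0,0,0],[0.425,5,-80,0,0,0,0],[0.425,8,-120,0,0,0,0],[0.425,10,-160,0,0,0,0],[0.425,10,-184,0,0,0,0]]]}}

```text
time_s: 33.8
tcp_pos: [0.5272, 0.014, 0.133]
ee_rot: [[0.999, 0.033, 0.0], [0.033, -0.999, 0.0], [0.0, -0.0, -1.0]]
wrist_force: [0.3, 0.2, -0.2]
gripper_width: 0.574
gripper_force: 0.0
```

Emit:
{"op": "servo_tool", "data": {"commands": [[[0.425,0,0,5,0,0,0],[0.425,0,0,15,0,0,0],[0.425,0,0,25,0,0,0],[0.425,0,0,30,0,0,0],[0.425,0,0,30,0,0,0]]]}}

```text
time_s: 34.3
tcp_pos: [0.5267, 0.0099, 0.1016]
ee_rot: [[1.0, 0.029, -0.003], [0.029, -1.0, -0.001], [-0.003, 0.001, -1.0]]
wrist_force: [0.2, -0.0, -0.2]
gripper_width: 0.573
gripper_force: 0.0
```

```bash
python3 go.py 531.5 11 39 2
```

```text
t 34.3 tcp [526.7   9.9 101.6] yaw 1.64 tilt [-0.  0. -1.] w 49.9 gf 0.0 F [ 0.2 -0.  -0.2]
shift [ 5.  -1.  62.6] az -0.0064
```

Emit:
{"op": "servo_tool", "data": {"commands": [[[0.425,3,-1,15,0,0,-0.006],[0.425,3,-1,30,0,0,-0.006],[0.425,3,-1,45,0,0,-0.006],[0.425,3,-1,60,0,0,-0.006],[0.425,3,-1,60,0,0,-0.006]]]}}

```text
time_s: 34.8
tcp_pos: [0.5292, 0.0111, 0.0414]
ee_rot: [[0.999, 0.035, -0.004], [0.035, -0.999, -0.001], [-0.004, 0.001, -1.0]]
wrist_force: [-0.4, -0.3, -0.0]
gripper_width: 0.576
gripper_force: 0.0
```

Emit:
{"op": "servo_tool", "data": {"commands": [[[0.9,0,0,0,0,0,0],[0.9,0,0,0,0,0,0],[0.9,0,0,0,0,0,0],[0.9,0,0,0,0,0,0],[0.9,0,0,0,0,0,0]]]}}

```text
time_s: 35.3
tcp_pos: [0.5312, 0.0125, 0.0439]
ee_rot: [[0.999, 0.036, 0.002], [0.036, -0.999, 0.001], [0.002, -0.001, -1.0]]
wrist_force: [-2.9, 0.0, 9.2]
gripper_width: 0.209
gripper_force: 14.2
```

Emit:
{"op": "servo_tool", "data": {"commands": [[[0.9,0,0,-4,0,0,0],[0.9,0,0,-8,0,0,0],[0.9,0,-4,-10,0,0,0],[0.9,0,-4,-10,0,0,0],[0.9,0,-4,-10,0,0,0]]]}}

```text
time_s: 35.8
tcp_pos: [0.5302, 0.0162, 0.0529]
ee_rot: [[0.999, 0.036, -0.0], [0.036, -0.999, -0.0], [-0.0, 0.0, -1.0]]
wrist_force: [-0.1, -0.6, -0.6]
gripper_width: 0.103
gripper_force: 0.0
```

Emit:
{"op": "servo_tool", "data": {"commands": [[[0.9,0,0,3,0,0,0],[0.9,0,0,6,0,0,0],[0.9,0,0,9,0,0,0],[0.9,0,0,10,0,0,0],[0.9,0,0,10,0,0,0]]]}}

```text
time_s: 36.3
tcp_pos: [0.531, 0.0152, 0.049]
ee_rot: [[0.999, 0.039, 0.001], [0.039, -0.999, -0.003], [0.001, 0.003, -1.0]]
wrist_force: [-12.3, -0.0, 37.6]
gripper_width: 0.101
gripper_force: 18.9
```

Emit:
{"op": "servo_tool", "data": {"commands": [[[0.9,0,0,0.5,0,0,0],[0.9,0,0,1,0,0,0],[0.9,0,0,1.5,0,0,0],[0.9,0,0,2,0,0,0],[0.9,0,0,2,0,0,0]]]}}

```text
time_s: 36.8
tcp_pos: [0.5312, 0.0164, 0.0428]
ee_rot: [[0.999, 0.037, 0.002], [0.037, -0.999, -0.0], [0.002, 0.0, -1.0]]
wrist_force: [-3.9, 1.1, 15.7]
gripper_width: 0.102
gripper_force: 7.7
```

The grip slipped off. Lifting away to look.

Emit:
{"op": "servo_tool", "data": {"commands": [[[0.9,0,0,-20,0,0,0],[0.9,0,0,-50,0,0,0],[0.9,0,0,-85,0,0,0],[0.54,0,40,-90,0,0,0],[0.54,-5,80,-90,0,0,0]]]}}

```text
time_s: 37.3
tcp_pos: [0.5297, -0.064, 0.132]
ee_rot: [[0.999, 0.039, 0.003], [0.039, -0.999, 0.0], [0.003, -0.0, -1.0]]
wrist_force: [1.5, 0.4, -0.6]
gripper_width: 0.207
gripper_force: 0.0
```

Emit:
{"op": "servo_tool", "data": {"commands": [[[0.54,-6,45,0,0,0,0.02],[0.54,-12,90,0,0,0,0.04],[0.54,-18,135,0,0,0,0.06],[0.54,-25,180,0,0,0,0.08],[0.54,-32,225,0,0,0,0.08]]]}}

```text
time_s: 37.8
tcp_pos: [0.5036, -0.2917, 0.1298]
ee_rot: [[0.999, -0.044, -0.002], [-0.044, -0.999, 0.001], [-0.002, -0.001, -1.0]]
wrist_force: [1.2, 0.7, 0.7]
gripper_width: 0.458
gripper_force: 0.0
```

```bash
python3 go.py 491.3 -397 35 -2.7; python3 prof.py; python3 - <<'E'
from h import *
t,c2=load("top"); im,cam=load("side")
u,v=w2p(cam,[*s2w(0,0),.04]);u,v=int(u),int(v)
a=cv2.resize(im[v-25:v+25,u-32:u+33],(780,600),interpolation=cv2.INTER_CUBIC)[:,130:650]
b=cv2.resize(t[140:190,215:240+35],(0,0),fx=5,fy=5,interpolation=cv2.INTER_CUBIC)
c=np.zeros((600,a.shape[1]+b.shape[1],3),np.uint8);c[:,:a.shape[1]]=a;c[:b.shape[0],a.shape[1]:]=b;print(c.shape)
cv2.imwrite("pics/m2.png",c[:,:800])
E
```

```text
t 37.8 tcp [ 503.6 -291.7  129.8] yaw -2.53 tilt [-0. -0. -1.] w 39.9 gf 0.0 F [1.2 0.7 0.7]
shift [ -7.5 105.8  94.8] az 0.0030
[ 80  78  76  74  72  70  68  66  64  62  60  58  56  54  52  50  48  46  44  42  40  38  36  34  32  30  28  26  24  22  20  18  16  14  12  10   8   6   4   2   0  -2  -4  -6  -8 -10 -12 -14 -16 -18 -20 -22 -24 -26 -28 -30 -32 -34 -36 -38 -40 -42
 -44 -46 -48 -50 -52 -54 -56 -58 -60 -62 -64 -66 -68 -70 -72 -74 -76 -78 -80]
30 [129 123 121 122 125 107 134 213 236 246 241 194 145  95 110 155 225 240 245 245 164 118 108 120 127 128 128 128 128 132 138 147 122 112 122 209 252 245 239 200 124 114 136 190 227 245 244 249 214 144  99  79  85  86  86  85  83  82  79  75  74  74
  70  67  65  65  65  65  65  65  64  64  64  62  56  53  52  47  49  57  86]
16 [177 177 179 177 171 130 143 213 234 242 238 237 236 236 236 236 236 237 239 240 193 158 137 165 179 177 176 175 174 177 177 173 120 106 133 211 247 239 236 235 235 235 235 235 236 238 242 244 192  90 101 109 111 112 113 112 112 109 105 101  99  98
  98  98  98  98  97  97  97  97  96  96  96  97  97  96  95  94  94  94  93]
0 [176 176 176 175 174 173 181 198 228 242 239 237 236 236 236 236 237 237 238 240 201 170 145 166 177 175 174 173 173 176 176 172 118 107 134 214 246 236 234 234 234 234 234 234 234 236 240 243 184  86 103 111 111 104 100 100 100 100 100 100 101 101
 101 100  99  99  98  97  97  98  98  98  97  97  97  97  96  95  95  95  95]
-16 [174 175 176 176 175 171 169 170 219 245 239 238 238 238 238 237 237 238 238 240 208 173 140 162 173 174 175 176 176 177 176 170 117 102 125 211 246 236 234 233 233 234 234 233 233 234 236 236 190 128 163 171 166 170 170 161 114  98 101 103 104 104
 104 103 102 102 101 100 100  99  99 100 101 100  99  98  98  98  97  96  96]
(600, 820, 3)
```

View pics/m2.png

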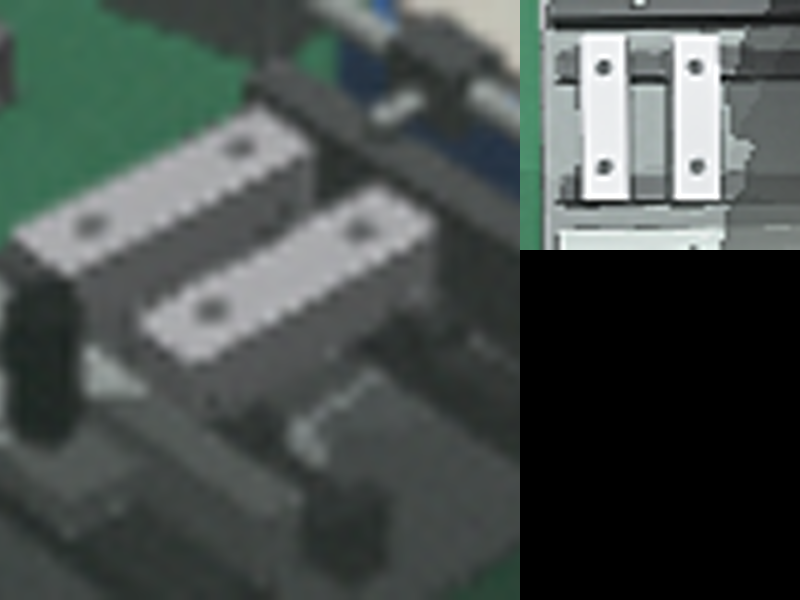

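Bar 2 now appears flat (top crop holes at (696,66) and (697,166); side crop holes at (362,230) and (213,310)). I'll triangulate its height against bar 1 to see whether it is in the lane or on a tooth.

```bash
python3 - <<'E'
from h import *
np.set_printoptions(precision=1,suppress=True)
t,ct=load("top"); s,cs=load("side")
u,v=w2p(cs,[*s2w(0,0),.04]);u,v=int(u),int(v)
def refine(im,u,v,h=3):
    g=cv2.cvtColor(im,6).astype(float); i,j=int(round(v)),int(round(u)); w=g[i-h:i+h+1,j-h:j+h+1]
    k=np.clip(np.percentile(w,60)-w-25,0,None); yy,xx=np.mgrid[-h:h+1,-h:h+1]
    return j+(k*xx).sum()/k.sum(), i+(k*yy).sum()/k.sum()
P=lambda c:c[0]@np.c_[c[1],c[2]]
for T,S in(((604,66),(240,147)),((604,166),(92,225)),((696,66),(362,230)),((697,166),(213,310))):
    a=(215+(T[0]-520+.5)/5-.5,140+(T[1]+.5)/5-.5); b=(u-32+(130+S[0]+.5)/12-.5,v-25+(S[1]+.5)/12-.5)
    a2=refine(t,*a,2);b2=b
    X=cv2.triangulatePoints(P(ct),P(cs),np.array(a2).reshape(2,1),np.array(b2).reshape(2,1))[:,0];X=X[:3]/X[3]
    print(a,a2,"world",X*1000,"station",RS@(X[:2]-O)*1000)
E
```

```text
(231.4, 152.8) (np.float64(231.22173913043477), np.float64(153.01830663615561)) world [559.7  65.1  54.6] station [33.5 52.8]
(231.4, 172.8) (np.float64(231.4070351758794), np.float64(172.9831767533319)) world [499.7  62.9  54.6] station [-26.5  52.1]
(249.8, 152.8) (np.float64(249.55902777777777), np.float64(152.92013888888889)) world [560.9  10.2  54.3] station [33.4 -2.1]
(250.0, 172.8) (np.float64(249.91409395973153), np.float64(172.83221476510067)) world [500.8   7.9  55.3] station [-26.7  -3. ]
```

Both bars lie at z≈54.5 mm at the top, so they are in their lanes, at a yaw of about 2.1°. Next is bar c, with settled positions and slower placing.

Emit:
{"op": "servo_tool", "data": {"commands": [[[0.54,-2,30,0,0,0,0],[0.54,-4,60,0,0,0,0],[0.54,-6,90,0,0,0,0],[0.54,-7.5,106,0,0,0,0],[0.54,-7.5,106,0,0,0,0]]]}}

```text
time_s: 38.55
tcp_pos: [0.4923, -0.3959, 0.1304]
ee_rot: [[0.999, -0.045, -0.001], [-0.045, -0.999, 0.0], [-0.001, -0.0, -1.0]]
wrist_force: [0.5, 0.8, 0.5]
gripper_width: 0.46
gripper_force: 0.0
```

Emit:
{"op": "servo_tool", "data": {"commands": [[[0.54,0,0,15,0,0,0],[0.54,0,0,35,0,0,0],[0.54,0,0,60,0,0,0],[0.54,0,0,80,0,0,0],[0.54,0,0,94,0,0,0]]]}}

```text
time_s: 39.05
tcp_pos: [0.4921, -0.3935, 0.0355]
ee_rot: [[0.999, -0.042, -0.002], [-0.042, -0.999, 0.001], [-0.002, -0.001, -1.0]]
wrist_force: [-0.3, 0.6, -0.1]
gripper_width: 0.459
gripper_force: 0.0
```

Emit:
{"op": "servo_tool", "data": {"commands": [[[0.54,0,0,0,0,0,0],[0.54,0,0,0,0,0,0],[0.9,0,0,0,0,0,0],[0.9,0,0,0,0,0,0],[0.9,0,0,0,0,0,0]]]}}

```text
time_s: 39.55
tcp_pos: [0.4931, -0.3961, 0.0383]
ee_rot: [[0.999, -0.044, 0.002], [-0.044, -0.999, -0.001], [0.002, 0.001, -1.0]]
wrist_force: [0.5, 0.6, 1.8]
gripper_width: 0.318
gripper_force: 30.0
```

Emit:
{"op": "servo_tool", "data": {"commands": [[[0.9,0,0,-5,0,0,0],[0.9,0,0,-15,0,0,0],[0.9,0,0,-30,0,0,0],[0.9,0,0,-45,0,0,0],[0.9,0,0,-55,0,0,0]]]}}

```text
time_s: 40.05
tcp_pos: [0.4926, -0.3958, 0.0936]
ee_rot: [[0.999, -0.044, 0.001], [-0.044, -0.999, -0.001], [0.001, 0.001, -1.0]]
wrist_force: [0.5, 0.2, -2.4]
gripper_width: 0.312
gripper_force: 30.0
```

```bash
python3 go.py 533 -42.4 37 2.1
```

```text
t 40.0 tcp [ 492.6 -395.8   93.6] yaw -2.51 tilt [ 0.  0. -1.] w 27.2 gf 30.0 F [ 0.5  0.2 -2.4]
shift [  24.8 -354.9   56.5] az -0.0805
```

Emit:
{"op": "servo_tool", "data": {"commands": [[[0.9,2,-25,0,0,0,-0.02],[0.9,5,-65,0,0,0,-0.04],[0.9,8,-105,0,0,0,-0.06],[0.9,11,-145,0,0,0,-0.08],[0.9,14,-185,0,0,0,-0.08]]]}}

```text
time_s: 40.55
tcp_pos: [0.5142, -0.2099, 0.0923]
ee_rot: [[0.999, 0.036, 0.0], [0.036, -0.999, 0.0], [0.0, -0.0, -1.0]]
wrist_force: [0.5, 0.1, -2.2]
gripper_width: 0.313
gripper_force: 30.0
```

Emit:
{"op": "servo_tool", "data": {"commands": [[[0.9,6,-40,0,0,0,0],[0.9,12,-80,0,0,0,0],[0.9,18,-120,0,0,0,0],[0.9,22,-150,0,0,0,0],[0.9,24,-165,0,0,0,0]]]}}

```text
time_s: 41.05
tcp_pos: [0.5326, -0.0433, 0.0925]
ee_rot: [[0.999, 0.039, 0.001], [0.039, -0.999, 0.0], [0.001, -0.0, -1.0]]
wrist_force: [-0.0, -0.3, -2.7]
gripper_width: 0.313
gripper_force: 30.0
```

Emit:
{"op": "servo_tool", "data": {"commands": [[[0.9,0,0,10,0,0,0],[0.9,0,0,25,0,0,0],[0.9,0,0,35,0,0,0],[0.9,0,0,35,0,0,0],[0.9,0,0,35,0,0,0]]]}}

```text
time_s: 41.55
tcp_pos: [0.5324, -0.0464, 0.0569]
ee_rot: [[0.999, 0.035, -0.001], [0.035, -0.999, -0.0], [-0.001, 0.0, -1.0]]
wrist_force: [-0.9, -0.9, -2.5]
gripper_width: 0.309
gripper_force: 30.0
```

```bash
python3 go.py 533 -42.4 38 2.1
```

```text
t 41.5 tcp [532.4 -46.4  56.9] yaw 2.02 tilt [-0.  0. -1.] w 26.9 gf 30.0 F [-0.9 -0.9 -2.5]
shift [ 0.8 -4.  18.9] az -0.0014
```

Emit:
{"op": "servo_tool", "data": {"commands": [[[0.9,0,-3.8,0,0,0,0],[0.9,0,-3.8,3,0,0,0],[0.9,0,-3.8,6,0,0,0],[0.9,0,-3.8,9,0,0,0],[0.9,0,-3.8,9,0,0,0]]]}}

```text
time_s: 42.05
tcp_pos: [0.5319, -0.0419, 0.0476]
ee_rot: [[0.999, 0.036, -0.001], [0.036, -0.999, -0.0], [-0.001, 0.0, -1.0]]
wrist_force: [-0.3, 0.1, -2.9]
gripper_width: 0.313
gripper_force: 30.0
```

Emit:
{"op": "servo_tool", "data": {"commands": [[[0.9,0,0,2,0,0,0],[0.9,0,0,4,0,0,0],[0.9,0,0,6,0,0,0],[0.9,0,0,8,0,0,0],[0.9,0,0,8,0,0,0]]]}}

```text
time_s: 42.55
tcp_pos: [0.532, -0.0419, 0.0397]
ee_rot: [[0.999, 0.036, -0.001], [0.036, -0.999, -0.0], [-0.001, 0.0, -1.0]]
wrist_force: [-0.1, -0.6, -2.5]
gripper_width: 0.314
gripper_force: 30.0
```

Emit:
{"op": "servo_tool", "data": {"commands": [[[0.9,0,0,0.5,0,0,0],[0.9,0,0,1,0,0,0],[0.9,0,0,1.5,0,0,0],[0.9,0,0,1.5,0,0,0],[0.9,0,0,1.5,0,0,0]]]}}

```text
time_s: 43.05
tcp_pos: [0.5323, -0.0418, 0.0386]
ee_rot: [[0.999, 0.036, 0.0], [0.036, -0.999, 0.0], [0.0, -0.0, -1.0]]
wrist_force: [-0.3, -0.1, -2.2]
gripper_width: 0.314
gripper_force: 30.0
```

Emit:
{"op": "servo_tool", "data": {"commands": [[[0.9,0,0,0.5,0,0,0],[0.9,0,0,0.8,0,0,0],[0.54,0,0,0.8,0,0,0],[0.54,0,0,0.8,0,0,0],[0.54,0,0,0.8,0,0,0]]]}}

```text
time_s: 43.55
tcp_pos: [0.5326, -0.0418, 0.0379]
ee_rot: [[0.999, 0.036, 0.001], [0.036, -0.999, 0.0], [0.001, -0.0, -1.0]]
wrist_force: [-0.2, -0.5, -0.6]
gripper_width: 0.445
gripper_force: 0.0
```

Emit:
{"op": "servo_tool", "data": {"commands": [[[0.54,0,0,-10,0,0,0],[0.54,0,0,-30,0,0,0],[0.54,0,0,-60,0,0,0],[0.54,0,0,-90,0,0,0],[0.54,-40,0,-110,0,0,0]]]}}

```text
time_s: 44.05
tcp_pos: [0.4971, -0.0428, 0.1508]
ee_rot: [[0.999, 0.037, 0.008], [0.037, -0.999, -0.0], [0.008, 0.0, -1.0]]
wrist_force: [-0.8, 0.8, 0.5]
gripper_width: 0.462
gripper_force: 0.0
```

Emit:
{"op": "servo_tool", "data": {"commands": [[[0.4,-45,30,0,0,0,0],[0.4,-90,70,0,0,0,0],[0.4,-135,110,0,0,0,0],[0.4,-170,150,0,0,0,0],[0.4,-170,150,0,0,0,0]]]}}

```text
time_s: 44.55
tcp_pos: [0.3252, -0.2006, 0.1485]
ee_rot: [[0.999, 0.035, 0.001], [0.035, -0.999, -0.0], [0.001, 0.0, -1.0]]
wrist_force: [0.2, 0.2, -0.5]
gripper_width: 0.598
gripper_force: 0.0
```

```bash
python3 go.py 435 8.6 75 2; python3 prof.py
```

```text
t 44.5 tcp [ 325.2 -200.6  148.5] yaw 2.00 tilt [ 0.  0. -1.] w 52.0 gf 0.0 F [ 0.2  0.2 -0.5]
shift [ 116.9 -205.3   73.6] az -0.0000
[ 80  78  76  74  72  70  68  66  64  62  60  58  56  54  52  50  48  46  44  42  40  38  36  34  32  30  28  26  24  22  20  18  16  14  12  10   8   6   4   2   0  -2  -4  -6  -8 -10 -12 -14 -16 -18 -20 -22 -24 -26 -28 -30 -32 -34 -36 -38 -40 -42
 -44 -46 -48 -50 -52 -54 -56 -58 -60 -62 -64 -66 -68 -70 -72 -74 -76 -78 -80]
30 [130 123 121 122 126 109 135 214 236 246 242 195 146  96 111 156 225 240 246 246 165 119 109 121 128 129 129 130 131 133 139 148 123 113 123 209 252 245 239 202 125 115 138 192 227 245 245 248 214 146 136 139 154 152 151 150 146 131 107 117 167 254
 247 220 174 116  94 108 161 209 249 248 250 247  95  56  94  83  87 105 167]
16 [177 177 180 179 172 131 143 214 235 242 238 237 237 237 237 237 237 238 240 241 194 160 139 167 181 178 178 177 176 179 179 175 123 109 134 212 248 239 237 236 236 236 236 236 236 238 240 240 215 167 173 178 181 183 184 183 156 126  96 117 174 254
 245 240 239 239 239 239 239 239 239 241 242 238 188 174 178 179 180 179 179]
0 [176 175 175 175 175 173 181 199 229 243 239 238 237 237 236 236 237 238 239 240 202 171 147 168 178 176 176 176 177 177 177 174 122 111 136 216 247 237 235 235 235 235 235 235 235 236 239 239 203 145 170 179 178 180 179 172 123 101 102 123 181 253
 243 238 237 237 237 238 238 238 238 240 241 232 185 173 177 177 177 178 178]
-16 [175 176 177 177 177 173 171 172 219 245 240 239 238 238 238 238 237 239 240 240 209 176 143 164 176 177 175 171 165 166 166 161 111 100 126 212 247 237 235 234 234 234 234 235 235 236 238 238 189 121 154 166 166 167 166 157 114  95  95 116 180 252
 242 237 236 236 236 236 236 236 237 240 241 221 133 138 163 163 164 164 164]
```

All three tops are uniformly bright, so the bars lie flat. Going to the jaw handle.

Emit:
{"op": "servo_tool", "data": {"commands": [[[0.4,20,-35,0,0,0,0],[0.4,45,-80,0,0,0,0],[0.4,70,-125,0,0,0,0],[0.4,93,-165,0,0,0,0],[0.4,114,-204,0,0,0,0]]]}}

```text
time_s: 45.1
tcp_pos: [0.4356, 0.0109, 0.1488]
ee_rot: [[0.999, 0.037, 0.002], [0.037, -0.999, 0.001], [0.002, -0.0, -1.0]]
wrist_force: [0.7, -0.2, 0.7]
gripper_width: 0.599
gripper_force: 0.0
```

Emit:
{"op": "servo_tool", "data": {"commands": [[[0.4,0,0,10,0,0,0],[0.4,0,0,20,0,0,0],[0.4,0,0,25,0,0,0],[0.4,0,0,25,0,0,0],[0.4,0,0,25,0,0,0]]]}}

```text
time_s: 45.6
tcp_pos: [0.4341, 0.0077, 0.1229]
ee_rot: [[0.999, 0.035, -0.0], [0.035, -0.999, -0.0], [-0.0, 0.0, -1.0]]
wrist_force: [0.7, 0.8, 0.9]
gripper_width: 0.596
gripper_force: 0.0
```

```bash
python3 go.py 435 8.6 75 2
```

```text
t 45.6 tcp [434.1   7.7 122.9] yaw 1.99 tilt [-0.  0. -1.] w 51.8 gf 0.0 F [0.7 0.8 0.9]
shift [ 0.9 -0.9 47.9] az -0.0003
```

Emit:
{"op": "servo_tool", "data": {"commands": [[[0.4,0,0,15,0,0,0],[0.4,0,0,30,0,0,0],[0.4,0,0,45,0,0,0],[0.4,0,0,48,0,0,0],[0.4,0,0,48,0,0,0]]]}}

```text
time_s: 46.1
tcp_pos: [0.4344, 0.0082, 0.0749]
ee_rot: [[0.999, 0.036, -0.0], [0.036, -0.999, -0.0], [-0.0, 0.0, -1.0]]
wrist_force: [-0.2, -0.0, 0.6]
gripper_width: 0.601
gripper_force: 0.0
```

Emit:
{"op": "servo_tool", "data": {"commands": [[[0.9,0,0,0,0,0,0],[0.9,0,0,0,0,0,0],[0.9,0,0,0,0,0,0],[0.9,0,0,0,0,0,0],[0.9,0,0,0,0,0,0]]]}}

```text
time_s: 46.6
tcp_pos: [0.4344, 0.0082, 0.075]
ee_rot: [[0.999, 0.037, -0.0], [0.037, -0.999, -0.001], [-0.0, 0.001, -1.0]]
wrist_force: [2.7, -7.4, -0.2]
gripper_width: 0.232
gripper_force: 29.4
```

Emit:
{"op": "servo_tool", "data": {"commands": [[[0.9,4,0,0,0,0,0],[0.9,8,0,0,0,0,0],[0.9,12,0,0,0,0,0],[0.9,16,0,0,0,0,0],[0.9,19,0,0,0,0,0]]]}}

```text
time_s: 47.1
tcp_pos: [0.4513, 0.0086, 0.0749]
ee_rot: [[0.999, 0.036, -0.005], [0.036, -0.999, -0.002], [-0.005, 0.001, -1.0]]
wrist_force: [-8.0, 0.7, 11.6]
gripper_width: 0.225
gripper_force: 30.0
```

Emit:
{"op": "servo_tool", "data": {"commands": [[[0.9,2,0,0,0,0,0],[0.9,3.5,0,0,0,0,0],[0.9,5,0,0,0,0,0],[0.9,6,0,0,0,0,0],[0.9,6,0,0,0,0,0]]]}}

```text
time_s: 47.6
tcp_pos: [0.4565, 0.0088, 0.0749]
ee_rot: [[0.999, 0.036, -0.006], [0.036, -0.999, -0.002], [-0.006, 0.001, -1.0]]
wrist_force: [-7.4, 1.3, 9.7]
gripper_width: 0.227
gripper_force: 30.0
```

Emit:
{"op": "servo_tool", "data": {"commands": [[[0.9,0.5,0,0,0,0,0],[0.9,1,0,0,0,0,0],[0.9,1.5,0,0,0,0,0],[0.9,2,0,0,0,0,0],[0.9,2,0,0,0,0,0]]]}}

```text
time_s: 48.1
tcp_pos: [0.4584, 0.0089, 0.0749]
ee_rot: [[0.999, 0.036, -0.007], [0.036, -0.999, -0.002], [-0.007, 0.001, -1.0]]
wrist_force: [-7.1, 1.0, 10.8]
gripper_width: 0.228
gripper_force: 30.0
```

Emit:
{"op": "servo_tool", "data": {"commands": [[[0.9,0.5,0,0,0,0,0],[0.9,1,0,0,0,0,0],[0.9,1.5,0,0,0,0,0],[0.9,2,0,0,0,0,0],[0.9,2,0,0,0,0,0]]]}}

```text
time_s: 48.6
tcp_pos: [0.4604, 0.009, 0.0749]
ee_rot: [[0.999, 0.036, -0.006], [0.036, -0.999, -0.002], [-0.007, 0.001, -1.0]]
wrist_force: [-7.8, 0.7, 9.5]
gripper_width: 0.227
gripper_force: 30.0
```

Emit:
{"op": "servo_tool", "data": {"commands": [[[0.9,0.5,0,0,0,0,0],[0.9,1,0,0,0,0,0],[0.9,1.5,0,0,0,0,0],[0.9,2,0,0,0,0,0],[0.9,2,0,0,0,0,0]]]}}

```text
time_s: 49.1
tcp_pos: [0.4625, 0.0091, 0.0749]
ee_rot: [[0.999, 0.036, -0.006], [0.036, -0.999, -0.002], [-0.006, 0.001, -1.0]]
wrist_force: [-6.7, 1.0, 9.6]
gripper_width: 0.229
gripper_force: 30.0
```

Emit:
{"op": "servo_tool", "data": {"commands": [[[0.9,0.3,0,0,0,0,0],[0.9,0.6,0,0,0,0,0],[0.9,1,0,0,0,0,0],[0.9,1,0,0,0,0,0],[0.9,1,0,0,0,0,0]]]}}

```text
time_s: 49.6
tcp_pos: [0.4626, 0.009, 0.0749]
ee_rot: [[0.999, 0.036, -0.008], [0.036, -0.999, -0.002], [-0.008, 0.002, -1.0]]
wrist_force: [-9.8, 1.8, 11.5]
gripper_width: 0.226
gripper_force: 30.0
```

Emit:
{"op": "servo_tool", "data": {"commands": [[[0.9,0.5,0,0,0,0,0],[0.9,1,0,0,0,0,0],[0.9,1.5,0,0,0,0,0],[0.9,1.5,0,0,0,0,0],[0.9,1.5,0,0,0,0,0]]]}}

```text
time_s: 50.1
tcp_pos: [0.4626, 0.009, 0.0748]
ee_rot: [[0.999, 0.035, -0.011], [0.035, -0.999, -0.002], [-0.011, 0.002, -1.0]]
wrist_force: [-13.7, 3.1, 15.0]
gripper_width: 0.227
gripper_force: 30.0
```

Emit:
{"op": "servo_tool", "data": {"commands": [[[0.9,-2.5,0,0,0,0,0],[0.4,-2.5,0,0,0,0,0],[0.4,-2.5,0,0,0,0,0],[0.4,-2.5,0,-30,0,0,0],[0.4,-2.5,0,-70,0,0,0]]]}}

```text
time_s: 50.6
tcp_pos: [0.4644, 0.0095, 0.1438]
ee_rot: [[0.999, 0.036, -0.005], [0.036, -0.999, -0.001], [-0.005, 0.001, -1.0]]
wrist_force: [1.9, 0.3, 0.0]
gripper_width: 0.507
gripper_force: 0.0
```

Emit:
{"op": "servo_tool", "data": {"commands": [[[1,30,-25,0,0,0,0],[1,65,-50,0,0,0,0],[1,100,-75,0,0,0,0],[1,130,-100,0,0,0,0],[1,160,-120,0,0,0,0]]]}}

```text
time_s: 51.1
tcp_pos: [0.6226, 0.1372, 0.1443]
ee_rot: [[0.999, 0.037, 0.001], [0.037, -0.999, 0.0], [0.001, -0.0, -1.0]]
wrist_force: [-0.5, 0.3, 0.1]
gripper_width: 0.226
gripper_force: 0.0
```

Emit:
{"op": "servo_tool", "data": {"commands": [[[1,25,-25,0,0,0,0],[1,50,-50,0,0,0,0],[1,50,-55,0,0,0,0],[1,50,-55,10,0,0,0],[1,50,-55,10,0,0,0]]]}}

```text
time_s: 51.6
tcp_pos: [0.6672, 0.1914, 0.1323]
ee_rot: [[0.999, 0.036, -0.004], [0.036, -0.999, -0.001], [-0.004, 0.001, -1.0]]
wrist_force: [-1.7, -0.9, -0.8]
gripper_width: 0.009
gripper_force: 0.0
```

```bash
python3 go.py 669.4 191.7 78 2; python3 - <<'E'
from h import *
np.set_printoptions(precision=1,suppress=True)
t,c=load("top"); g=cv2.cvtColor(t,6).astype(np.float32)
xs=np.arange(75,-75,-1.5); print(xs)
for y in(45,-10,-46):
    for z in(.054,):
        uv=np.float32([w2p(c,[*s2w(x,y+x*.012),z]) for x in xs]); print(y,cv2.remap(g,uv[:,:1],uv[:,1:],1)[:,0].astype(int))
E
```

```text
t 51.6 tcp [667.2 191.4 132.3] yaw 2.05 tilt [-0.  0. -1.] w 0.8 gf 0.0 F [-1.7 -0.9 -0.8]
shift [ 2.5 -0.2 54.3] az 0.0008
[ 75.   73.5  72.   70.5  69.   67.5  66.   64.5  63.   61.5  60.   58.5
  57.   55.5  54.   52.5  51.   49.5  48.   46.5  45.   43.5  42.   40.5
  39.   37.5  36.   34.5  33.   31.5  30.   28.5  27.   25.5  24.   22.5
  21.   19.5  18.   16.5  15.   13.5  12.   10.5   9.    7.5   6.    4.5
   3.    1.5   0.   -1.5  -3.   -4.5  -6.   -7.5  -9.  -10.5 -12.  -13.5
 -15.  -16.5 -18.  -19.5 -21.  -22.5 -24.  -25.5 -27.  -28.5 -30.  -31.5
 -33.  -34.5 -36.  -37.5 -39.  -40.5 -42.  -43.5 -45.  -46.5 -48.  -49.5
 -51.  -52.5 -54.  -55.5 -57.  -58.5 -60.  -61.5 -63.  -64.5 -66.  -67.5
 -69.  -70.5 -72.  -73.5]
45 [111 112 112 113 113 112 121 161 198 229 250 246 242 241 241 241 241 243
 244 243 242 242 242 243 244 242 241 240 240 240 241 240 240 239 239 239
 239 239 239 239 239 239 238 238 238 238 238 238 238 238 239 239 239 238
 238 238 239 241 242 243 243 243 242 241 240 239 238 238 238 238 239 241
 243 214 175 187 217 224 224 225 226 232 238 207 162 118  71  85 112 11
[... 165 characters left out ...]
 237 237 237 237 237 237 237
 236 236 236 235 235 235 235 234 234 235 235 235 235 235 235 234 234 234
 235 236 237 239 240 238 232 232 237 238 236 235 234 233 233 233 233 233
 234 230 225 222 221 221 223 224 225 230 239 200 125 124 181 184 146 127
 126 137 158 165 162 181 208 225 236 241]
-46 [108 111 113 112 110 101  91 157 239 250 244 242 241 240 241 242 243 242
 240 237 231 235 243 244 243 242 241 241 240 240 240 240 240 239 239 239
 239 239 239 239 239 238 238 238 238 238 238 237 237 237 237 237 237 237
 238 239 239 235 225 224 233 238 238 237 236 235 234 234 234 234 236 225
 200 194 214 225 222 220 222 224 226 231 240 207 122  87 115 130 131 131
 131 131 131 131 131 132 132 131 131 124]
```

All three bars run from the stop (x≈64) to the jaw. Pressing the button.

Emit:
{"op": "servo_tool", "data": {"commands": [[[1,2.5,0,12,0,0,0],[1,2.5,0,24,0,0,0],[1,2.5,0,36,0,0,0],[1,2.5,0,46,0,0,0],[1,2.5,0,46,0,0,0]]]}}

```text
time_s: 52.15
tcp_pos: [0.67, 0.1917, 0.0861]
ee_rot: [[0.999, 0.036, -0.004], [0.036, -0.999, -0.002], [-0.004, 0.002, -1.0]]
wrist_force: [0.3, 0.6, -0.1]
gripper_width: 0.01
gripper_force: 0.0
```

Emit:
{"op": "servo_tool", "data": {"commands": [[[1,0,0,4,0,0,0],[1,0,0,8,0,0,0],[1,0,0,12,0,0,0],[1,0,0,15,0,0,0],[1,0,0,15,0,0,0]]]}}

```text
time_s: 52.65
tcp_pos: [0.6711, 0.1922, 0.0732]
ee_rot: [[0.999, 0.036, -0.001], [0.036, -0.999, -0.0], [-0.001, 0.0, -1.0]]
wrist_force: [-0.3, -0.4, -1.1]
gripper_width: 0.004
gripper_force: 0.0
```

Emit:
{"op": "servo_tool", "data": {"commands": [[[1,0,0,1,0,0,0],[1,0,0,2,0,0,0],[1,0,0,3,0,0,0],[1,0,0,4,0,0,0],[1,0,0,4,0,0,0]]]}}

```text
time_s: 53.15
tcp_pos: [0.6713, 0.1923, 0.0696]
ee_rot: [[0.999, 0.036, -0.0], [0.036, -0.999, -0.0], [-0.0, 0.0, -1.0]]
wrist_force: [0.4, 0.3, -0.0]
gripper_width: 0.003
gripper_force: 0.0
```

Emit:
{"op": "servo_tool", "data": {"commands": [[[1,0,0,1,0,0,0],[1,0,0,2,0,0,0],[1,0,0,3,0,0,0],[1,0,0,4,0,0,0],[1,0,0,4,0,0,0]]]}}

```text
time_s: 53.65
tcp_pos: [0.6713, 0.1923, 0.0655]
ee_rot: [[0.999, 0.036, -0.0], [0.036, -0.999, -0.0], [-0.0, 0.0, -1.0]]
wrist_force: [-0.8, 0.5, 0.5]
gripper_width: 0.007
gripper_force: 0.0
```

```bash
python3 go.py; python3 - <<'E'
from h import *
s,c=load("side")
u,v=w2p(c,[.67,.192,.065]);print(u,v);u,v=int(u),int(v)
cv2.imwrite("pics/b.png",cv2.resize(s[v-40:v+25,u-40:u+40],None,fx=9,fy=9,interpolation=cv2.INTER_CUBIC))
E
```

```text
t 53.6 tcp [671.3 192.3  65.5] yaw 2.07 tilt [-0.  0. -1.] w 0.6 gf 0.0 F [-0.8  0.5  0.5]
267.5736408550236 144.16225991557855
```

View pics/b.png

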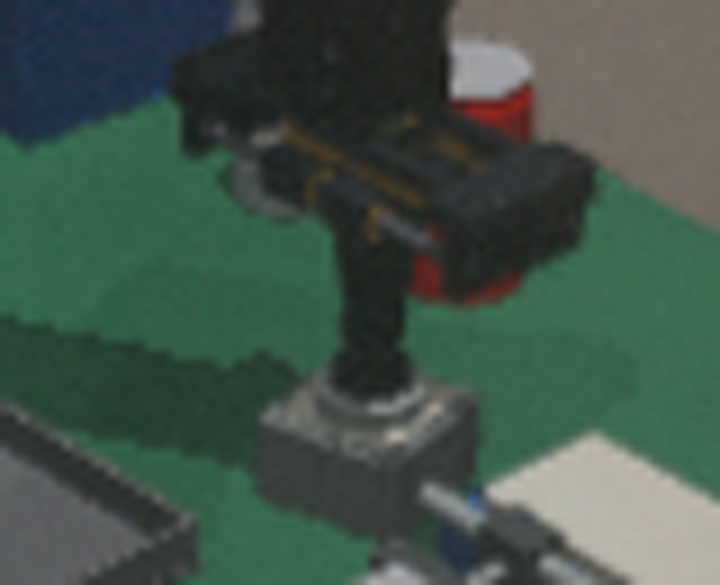

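The fingers are centred right over the button, about to touch (tips at about (375, 375)). Continuing down by force.

Emit:
{"op": "servo_tool", "data": {"commands": [[[1,0,0,1,0,0,0],[1,0,0,2,0,0,0],[1,0,0,3,0,0,0],[1,0,0,4,0,0,0],[1,0,0,4,0,0,0]]]}}

```text
time_s: 54.2
tcp_pos: [0.6713, 0.1923, 0.0615]
ee_rot: [[0.999, 0.036, -0.0], [0.036, -0.999, -0.0], [-0.0, 0.0, -1.0]]
wrist_force: [-0.1, 0.6, 0.3]
gripper_width: 0.007
gripper_force: 0.0
```

Emit:
{"op": "servo_tool", "data": {"commands": [[[1,0,0,1,0,0,0],[1,0,0,2,0,0,0],[1,0,0,3,0,0,0],[1,0,0,4,0,0,0],[1,0,0,4,0,0,0]]]}}

```text
time_s: 54.7
tcp_pos: [0.6714, 0.1923, 0.0579]
ee_rot: [[0.999, 0.036, -0.0], [0.036, -0.999, -0.0], [-0.0, 0.0, -1.0]]
wrist_force: [-0.3, -0.9, 2.3]
gripper_width: 0.006
gripper_force: 0.8
```

Emit:
{"op": "servo_tool", "data": {"commands": [[[1,0,0,1,0,0,0],[1,0,0,2,0,0,0],[1,0,0,3,0,0,0],[1,0,0,4,0,0,0],[1,0,0,4,0,0,0]]]}}

```text
time_s: 55.2
tcp_pos: [0.6714, 0.1924, 0.0539]
ee_rot: [[0.999, 0.036, 0.0], [0.036, -0.999, -0.0], [0.0, 0.0, -1.0]]
wrist_force: [-1.1, 0.1, 3.8]
gripper_width: 0.006
gripper_force: 1.9
```

Emit:
{"op": "servo_tool", "data": {"commands": [[[1,0,0,1,0,0,0],[1,0,0,2,0,0,0],[1,0,0,3,0,0,0],[1,0,0,4,0,0,0],[1,0,0,4,0,0,0]]]}}

```text
time_s: 55.7
tcp_pos: [0.6714, 0.1923, 0.0501]
ee_rot: [[0.999, 0.036, 0.0], [0.036, -0.999, -0.0], [0.0, 0.0, -1.0]]
wrist_force: [-3.3, -0.5, 6.8]
gripper_width: 0.01
gripper_force: 2.9
```

Emit:
{"op": "servo_tool", "data": {"commands": [[[1,0,0,1,0,0,0],[1,0,0,2,0,0,0],[1,0,0,2.5,0,0,0],[1,0,0,2.5,0,0,0],[1,0,0,2.5,0,0,0]]]}}

```text
time_s: 56.2
tcp_pos: [0.6715, 0.1924, 0.0498]
ee_rot: [[0.999, 0.037, 0.001], [0.037, -0.999, -0.0], [0.001, 0.0, -1.0]]
wrist_force: [-6.4, 0.1, 12.4]
gripper_width: 0.005
gripper_force: 6.6
```

Emit:
{"op": "servo_tool", "data": {"commands": [[[1,0,0,0,0,0,0],[1,0,0,0,0,0,0],[1,0,0,0,0,0,0],[1,0,0,0,0,0,0],[1,0,0,0,0,0,0]]]}}

```text
time_s: 56.7
tcp_pos: [0.6716, 0.1924, 0.0499]
ee_rot: [[0.999, 0.037, 0.001], [0.037, -0.999, -0.0], [0.001, 0.0, -1.0]]
wrist_force: [-4.8, 0.1, 13.3]
gripper_width: 0.006
gripper_force: 6.6
```

Bottomed out: 13 N with no further motion. Holding for 3 s.

Emit:
{"op": "servo_tool", "data": {"commands": [[[1,0,0,0,0,0,0],[1,0,0,0,0,0,0],[1,0,0,0,0,0,0],[1,0,0,0,0,0,0],[1,0,0,0,0,0,0]]]}}

```text
time_s: 57.2
tcp_pos: [0.6715, 0.1923, 0.0499]
ee_rot: [[0.999, 0.037, 0.001], [0.037, -0.999, -0.0], [0.001, 0.0, -1.0]]
wrist_force: [-5.6, -0.4, 12.8]
gripper_width: 0.005
gripper_force: 6.6
```

Emit:
{"op": "servo_tool", "data": {"commands": [[[1,0,0,0,0,0,0],[1,0,0,0,0,0,0],[1,0,0,0,0,0,0],[1,0,0,0,0,0,0],[1,0,0,0,0,0,0]]]}}

```text
time_s: 57.7
tcp_pos: [0.6715, 0.1924, 0.0499]
ee_rot: [[0.999, 0.037, 0.001], [0.037, -0.999, -0.0], [0.001, 0.0, -1.0]]
wrist_force: [-5.4, -1.5, 13.7]
gripper_width: 0.005
gripper_force: 6.6
```

Emit:
{"op": "servo_tool", "data": {"commands": [[[1,0,0,0,0,0,0],[1,0,0,0,0,0,0],[1,0,0,0,0,0,0],[1,0,0,0,0,0,0],[1,0,0,0,0,0,0]]]}}

```text
time_s: 58.2
tcp_pos: [0.6715, 0.1923, 0.0498]
ee_rot: [[0.999, 0.037, 0.001], [0.037, -0.999, -0.0], [0.001, 0.0, -1.0]]
wrist_force: [-5.8, 0.8, 13.3]
gripper_width: 0.0
gripper_force: 6.6
```

Emit:
{"op": "servo_tool", "data": {"commands": [[[1,0,0,0,0,0,0],[1,0,0,0,0,0,0],[1,0,0,0,0,0,0],[1,0,0,0,0,0,0],[1,0,0,0,0,0,0]]]}}

```text
time_s: 58.7
tcp_pos: [0.6715, 0.1924, 0.0499]
ee_rot: [[0.999, 0.037, 0.001], [0.037, -0.999, -0.0], [0.001, 0.0, -1.0]]
wrist_force: [-5.9, -1.3, 13.0]
gripper_width: 0.004
gripper_force: 6.6
```

Emit:
{"op": "servo_tool", "data": {"commands": [[[1,0,0,0,0,0,0],[1,0,0,0,0,0,0],[1,0,0,0,0,0,0],[1,0,0,0,0,0,0],[1,0,0,0,0,0,0]]]}}

```text
time_s: 59.2
tcp_pos: [0.6716, 0.1924, 0.0499]
ee_rot: [[0.999, 0.037, 0.001], [0.037, -0.999, -0.0], [0.001, 0.0, -1.0]]
wrist_force: [-6.2, -1.3, 13.5]
gripper_width: 0.004
gripper_force: 6.6
```

Emit:
{"op": "servo_tool", "data": {"commands": [[[1,0,0,-5,0,0,0],[1,0,0,-15,0,0,0],[1,0,0,-40,0,0,0],[1,0,0,-70,0,0,0],[1,0,0,-95,0,0,0]]]}}

```text
time_s: 59.7
tcp_pos: [0.6717, 0.1924, 0.143]
ee_rot: [[0.999, 0.036, 0.0], [0.036, -0.999, 0.0], [0.0, -0.0, -1.0]]
wrist_force: [0.7, -1.1, -0.8]
gripper_width: 0.005
gripper_force: 0.0
```

```bash
python3 go.py 462.6 9 145 2 462.6 9 75 2
```

```text
t 59.7 tcp [671.7 192.4 143. ] yaw 2.07 tilt [ 0. -0. -1.] w 0.4 gf 0.0 F [ 0.7 -1.1 -0.8]
shift [-215.6  175.8   -2.2] az 0.0012
shift [-215.6  175.8   67.8] az 0.0012
```

Emit:
{"op": "servo_tool", "data": {"commands": [[[0.4,-35,28,0,0,0,0],[0.4,-75,60,0,0,0,0],[0.4,-115,92,0,0,0,0],[0.4,-150,122,0,0,0,0],[0.4,-180,147,0,0,0,0]]]}}

```text
time_s: 60.2
tcp_pos: [0.4944, 0.0374, 0.1417]
ee_rot: [[0.999, 0.036, -0.001], [0.036, -0.999, 0.0], [-0.001, -0.0, -1.0]]
wrist_force: [0.4, 0.2, 0.1]
gripper_width: 0.374
gripper_force: 0.0
```

Emit:
{"op": "servo_tool", "data": {"commands": [[[0.4,-20,17,0,0,0,0],[0.4,-35.6,28.8,0,0,0,0],[0.4,-35.6,28.8,10,0,0,0],[0.4,-35.6,28.8,20,0,0,0],[0.4,-35.6,28.8,20,0,0,0]]]}}

```text
time_s: 60.7
tcp_pos: [0.4618, 0.009, 0.1203]
ee_rot: [[0.999, 0.036, -0.003], [0.036, -0.999, -0.001], [-0.003, 0.001, -1.0]]
wrist_force: [-0.6, -0.4, -0.4]
gripper_width: 0.597
gripper_force: 0.0
```

```bash
python3 go.py 462.6 9 75 2
```

```text
t 60.7 tcp [461.8   9.  120.3] yaw 2.07 tilt [-0.  0. -1.] w 51.9 gf 0.0 F [-0.6 -0.4 -0.4]
shift [ 1.  -0.  45.3] az 0.0012
```

Emit:
{"op": "servo_tool", "data": {"commands": [[[0.4,0,0.5,15,0,0,0],[0.4,0,0.5,30,0,0,0],[0.4,0,0.5,44,0,0,0],[0.4,0,0.5,45,0,0,0],[0.4,0,0.5,45,0,0,0]]]}}

```text
time_s: 61.2
tcp_pos: [0.4628, 0.0087, 0.0769]
ee_rot: [[0.999, 0.037, -0.001], [0.037, -0.999, -0.001], [-0.001, 0.001, -1.0]]
wrist_force: [-0.3, -0.5, 0.4]
gripper_width: 0.601
gripper_force: 0.0
```

Emit:
{"op": "servo_tool", "data": {"commands": [[[0.9,0,0,0,0,0,0],[0.9,0,0,0,0,0,0],[0.9,0,0,0,0,0,0],[0.9,0,0,0,0,0,0],[0.9,0,0,0,0,0,0]]]}}

```text
time_s: 61.7
tcp_pos: [0.4626, 0.0088, 0.0775]
ee_rot: [[0.999, 0.036, 0.001], [0.036, -0.999, 0.001], [0.001, -0.001, -1.0]]
wrist_force: [-2.1, 7.7, 2.1]
gripper_width: 0.231
gripper_force: 12.7
```

Emit:
{"op": "servo_tool", "data": {"commands": [[[0.9,-5,0,0,0,0,0],[0.9,-10,0,0,0,0,0],[0.9,-15,0,0,0,0,0],[0.9,-20,0,0,0,0,0],[0.9,-24,0,0,0,0,0]]]}}

```text
time_s: 62.2
tcp_pos: [0.4357, 0.0069, 0.0763]
ee_rot: [[0.999, 0.035, -0.004], [0.035, -0.999, -0.001], [-0.004, 0.001, -1.0]]
wrist_force: [-0.5, 0.4, -0.0]
gripper_width: 0.104
gripper_force: 0.0
```

Emit:
{"op": "servo_tool", "data": {"commands": [[[0.9,-1,0,0,0,0,0],[0.9,-2,0,0,0,0,0],[0.9,-3,0,0,0,0,0],[0.9,-4,0,0,0,0,0],[0.9,-5,0,0,0,0,0]]]}}

```text
time_s: 62.7
tcp_pos: [0.4332, 0.0073, 0.0771]
ee_rot: [[0.999, 0.036, -0.0], [0.036, -0.999, -0.0], [-0.0, 0.0, -1.0]]
wrist_force: [1.3, 1.3, 0.5]
gripper_width: 0.101
gripper_force: 0.0
```

Emit:
{"op": "servo_tool", "data": {"commands": [[[0.9,-0.5,0,0,0,0,0],[0.9,-1,0,0,0,0,0],[0.9,-1,0,0,0,0,0],[0.9,-1,0,0,0,0,0],[0.9,-1,0,0,0,0,0]]]}}

```text
time_s: 63.2
tcp_pos: [0.4324, 0.0073, 0.0773]
ee_rot: [[0.999, 0.036, 0.0], [0.036, -0.999, -0.0], [0.0, 0.0, -1.0]]
wrist_force: [-0.2, -0.1, -0.1]
gripper_width: 0.098
gripper_force: 0.0
```

The handle slipped out of the grip. Reopening, straddling it deeper and regripping.

Emit:
{"op": "servo_tool", "data": {"commands": [[[0.35,0,0,0,0,0,0],[0.35,0,-1,0,0,0,0],[0.35,0,-1,0,0,0,0],[0.35,0,-1,0,0,0,0],[0.35,5,-1,2,0,0,0]]]}}

```text
time_s: 63.7
tcp_pos: [0.4371, 0.0084, 0.0754]
ee_rot: [[0.999, 0.036, 0.0], [0.036, -0.999, 0.0], [0.0, -0.0, -1.0]]
wrist_force: [-0.4, -0.4, -0.2]
gripper_width: 0.469
gripper_force: 0.0
```

Emit:
{"op": "servo_tool", "data": {"commands": [[[0.35,8,0,0,0,0,0],[0.35,16,0,0,0,0,0],[0.35,24,0,0,0,0,0],[0.35,28,0,0,0,0,0],[0.35,28,0,0,0,0,0]]]}}

```text
time_s: 64.2
tcp_pos: [0.466, 0.0095, 0.0751]
ee_rot: [[0.999, 0.036, 0.0], [0.036, -0.999, 0.0], [0.0, -0.0, -1.0]]
wrist_force: [-0.5, 0.4, 0.1]
gripper_width: 0.648
gripper_force: 0.0
```

Emit:
{"op": "servo_tool", "data": {"commands": [[[0.9,0,0,0,0,0,0],[0.9,0,0,0,0,0,0],[0.9,0,0,0,0,0,0],[0.9,0,0,0,0,0,0],[0.9,0,0,0,0,0,0]]]}}

```text
time_s: 64.7
tcp_pos: [0.4652, 0.0095, 0.0753]
ee_rot: [[0.999, 0.036, 0.0], [0.036, -0.999, 0.0], [0.0, -0.0, -1.0]]
wrist_force: [0.3, 0.9, 0.0]
gripper_width: 0.283
gripper_force: 0.0
```

Emit:
{"op": "servo_tool", "data": {"commands": [[[0.9,0,0,0,0,0,0],[0.9,0,0,0,0,0,0],[0.9,0,0,0,0,0,0],[0.9,-1,0,0,0,0,0],[0.9,-2,0,0,0,0,0]]]}}

```text
time_s: 65.2
tcp_pos: [0.4646, 0.0093, 0.0754]
ee_rot: [[0.999, 0.037, 0.003], [0.037, -0.999, -0.0], [0.003, 0.0, -1.0]]
wrist_force: [4.1, -4.7, -3.2]
gripper_width: 0.224
gripper_force: 30.0
```

Emit:
{"op": "servo_tool", "data": {"commands": [[[0.9,-2,0,0,0,0,0],[0.9,-4,0,0,0,0,0],[0.9,-6,0,0,0,0,0],[0.9,-8,0,0,0,0,0],[0.9,-10,0,0,0,0,0]]]}}

```text
time_s: 65.7
tcp_pos: [0.4546, 0.0089, 0.0754]
ee_rot: [[0.999, 0.037, 0.003], [0.037, -0.999, -0.0], [0.003, 0.0, -1.0]]
wrist_force: [4.1, -4.7, -3.3]
gripper_width: 0.227
gripper_force: 30.0
```

Emit:
{"op": "servo_tool", "data": {"commands": [[[0.9,-3,0,0,0,0,0],[0.9,-6,0,0,0,0,0],[0.9,-9,0,0,0,0,0],[0.9,-12,0,0,0,0,0],[0.9,-15,0,0,0,0,0]]]}}

```text
time_s: 66.2
tcp_pos: [0.4395, 0.0083, 0.0754]
ee_rot: [[0.999, 0.037, 0.003], [0.037, -0.999, -0.0], [0.003, 0.0, -1.0]]
wrist_force: [5.0, -4.6, -2.8]
gripper_width: 0.224
gripper_force: 30.0
```

Emit:
{"op": "servo_tool", "data": {"commands": [[[0.9,-0.5,0,0,0,0,0],[0.9,-1,0,0,0,0,0],[0.9,-1.5,0,0,0,0,0],[0.9,-2,0,0,0,0,0],[0.9,-2,0,0,0,0,0]]]}}

```text
time_s: 66.7
tcp_pos: [0.4374, 0.0083, 0.0754]
ee_rot: [[0.999, 0.037, 0.002], [0.037, -0.999, -0.0], [0.002, 0.0, -1.0]]
wrist_force: [2.9, -4.5, -2.4]
gripper_width: 0.225
gripper_force: 30.0
```

Emit:
{"op": "servo_tool", "data": {"commands": [[[0.9,-0.5,0,0,0,0,0],[0.9,-1,0,0,0,0,0],[0.9,-1.5,0,0,0,0,0],[0.9,-2,0,0,0,0,0],[0.9,-2,0,0,0,0,0]]]}}

```text
time_s: 67.2
tcp_pos: [0.4373, 0.0083, 0.0755]
ee_rot: [[0.999, 0.037, 0.006], [0.037, -0.999, 0.0], [0.006, -0.0, -1.0]]
wrist_force: [9.5, -7.4, -7.6]
gripper_width: 0.223
gripper_force: 30.0
```

Emit:
{"op": "servo_tool", "data": {"commands": [[[0.9,3,0,0,0,0,0],[0.4,3,0,0,0,0,0],[0.4,3,0,0,0,0,0],[0.4,3,0,-30,0,0,0],[0.4,3,0,-70,0,0,0]]]}}

```text
time_s: 67.7
tcp_pos: [0.4354, 0.0083, 0.1443]
ee_rot: [[0.999, 0.036, -0.006], [0.036, -0.999, -0.001], [-0.006, 0.001, -1.0]]
wrist_force: [0.3, -0.1, 0.0]
gripper_width: 0.501
gripper_force: 0.0
```

Emit:
{"op": "servo_tool", "data": {"commands": [[[0.54,-15,35,0,0,0,0],[0.54,-35,75,0,0,0,0],[0.54,-55,115,0,0,0,0],[0.54,-75,155,0,0,0,0],[0.54,-95,190,0,0,0,0]]]}}

```text
time_s: 68.2
tcp_pos: [0.3483, -0.1858, 0.1454]
ee_rot: [[0.999, 0.037, 0.001], [0.037, -0.999, 0.0], [0.001, -0.0, -1.0]]
wrist_force: [-0.0, -0.1, 0.1]
gripper_width: 0.46
gripper_force: 0.0
```

```bash
python3 go.py; cat > scene.py <<'E'
from h import *
np.set_printoptions(precision=1,suppress=True,linewidth=200)
t,c=load("top"); f=t.astype(int)
m=((f[:,:,1]-f[:,:,2])<25).astype(np.uint8); m[:,:90]=0; m[:,216:]=0; m[:138]=0; m[240:]=0
m=cv2.morphologyEx(m,cv2.MORPH_OPEN,np.ones((5,5)))
n,l,s,_=cv2.connectedComponentsWithStats(m); i=1+np.argmax(s[1:,4]); print("tray comp",s[i])
pts=np.argwhere(l==i)[:,::-1].astype(np.float32)
b=cv2.boxPoints(cv2.minAreaRect(pts)); w=np.array([p2w(c,*p,.020)[:2] for p in b])*1000
e=[np.linalg.norm(w[k]-w[(k+1)%4]) for k in range(4)]
d=w[1]-w[0] if e[0]>e[1] else w[2]-w[1]
yaw=np.degrees(np.arctan2(-d[0],d[1])); yaw=(yaw+90)%180-90
print("tray",w.mean(0),"sides",e[:2],"yaw",yaw)
b=((f.min(2)>185)).astype(np.uint8); b[:,:215]=0; b[:,285:]=0; b[:144]=0; b[200:]=0
n,l,s,ce=cv2.connectedComponentsWithStats(b)
for k in range(1,n):
    if s[k,4]>60: 
        r_=cv2.minAreaRect(np.argwhere(l==k)[:,::-1].astype(np.float32)); q=p2w(c,*ce[k],.054)*1000
        print("bright",s[k],"world",q[:2],"station",RS@(q[:2]/1000-O)*1000)
E
python3 scene.py
```

```text
t 68.2 tcp [ 348.3 -185.8  145.4] yaw 2.09 tilt [ 0. -0. -1.] w 40.0 gf 0.0 F [-0.  -0.1  0.1]
tray comp [ 121  151   74   56 3810]
tray [481.7 293.3] sides [np.float64(227.22683062829148), np.float64(163.110323905224)] yaw 3.6386717264571473
bright [227 144  10  32 271] world [539.4  65.6] station [13.2 53.7]
bright [246 144   9  32 272] world [540.5   8.8] station [12.9 -3. ]
bright [262 144  10  32 266] world [543.  -41.7] station [ 14.2 -53.5]
bright [223 185  54  12 272] world [455.   11.6] station [-72.5   1.8]
```

Emit:
{"op": "servo_tool", "data": {"commands": [[[0.54,35,-40,0,0,0,0],[0.54,70,-80,0,0,0,0],[0.54,105,-120,0,0,0,0],[0.54,140,-155,0,0,0,0],[0.54,170,-185,0,0,0,0]]]}}

```text
time_s: 68.75
tcp_pos: [0.5123, 0.0075, 0.1453]
ee_rot: [[0.999, 0.037, 0.0], [0.037, -0.999, 0.001], [0.0, -0.001, -1.0]]
wrist_force: [0.3, -1.7, 1.2]
gripper_width: 0.46
gripper_force: 0.0
```

Emit:
{"op": "servo_tool", "data": {"commands": [[[0.54,12,-35,0,0,0,0],[0.54,12,-60,10,0,0,0],[0.54,12,-60,25,0,0,0],[0.54,12,-60,35,0,0,0],[0.54,12,-60,35,0,0,0]]]}}

```text
time_s: 69.25
tcp_pos: [0.5199, 0.0653, 0.1086]
ee_rot: [[0.999, 0.036, -0.004], [0.036, -0.999, -0.001], [-0.004, 0.001, -1.0]]
wrist_force: [0.7, -0.1, 0.8]
gripper_width: 0.462
gripper_force: 0.0
```

```bash
python3 go.py 540 65 39 2.1
```

```text
t 69.2 tcp [519.9  65.3 108.6] yaw 2.06 tilt [-0.  0. -1.] w 40.2 gf 0.0 F [ 0.7 -0.1  0.8]
shift [20.3  1.  69.6] az -0.0006
```

Emit:
{"op": "servo_tool", "data": {"commands": [[[0.54,18,0.5,15,0,0,0],[0.54,18,0.5,33,0,0,0],[0.54,18,0.5,50,0,0,0],[0.54,18,0.5,62,0,0,0],[0.54,18,0.5,70,0,0,0]]]}}

```text
time_s: 69.75
tcp_pos: [0.5393, 0.0652, 0.0398]
ee_rot: [[0.999, 0.035, -0.0], [0.035, -0.999, -0.0], [-0.0, 0.0, -1.0]]
wrist_force: [0.1, 1.2, 0.5]
gripper_width: 0.457
gripper_force: 0.0
```

Emit:
{"op": "servo_tool", "data": {"commands": [[[0.54,0,0,0,0,0,0],[0.54,0,0,1,0,0,0],[0.9,0,0,1,0,0,0],[0.9,0,0,1,0,0,0],[0.9,0,0,1,0,0,0]]]}}

```text
time_s: 70.25
tcp_pos: [0.5397, 0.0658, 0.0399]
ee_rot: [[0.999, 0.036, 0.001], [0.036, -0.999, 0.0], [0.001, -0.0, -1.0]]
wrist_force: [0.3, 0.8, 0.7]
gripper_width: 0.31
gripper_force: 30.0
```

Emit:
{"op": "servo_tool", "data": {"commands": [[[0.9,0,0,-5,0,0,0],[0.9,0,0,-15,0,0,0],[0.9,0,0,-30,0,0,0],[0.9,0,0,-40,0,0,0],[0.9,0,0,-45,0,0,0]]]}}

```text
time_s: 70.75
tcp_pos: [0.54, 0.066, 0.0858]
ee_rot: [[0.999, 0.036, 0.002], [0.036, -0.999, 0.001], [0.002, -0.001, -1.0]]
wrist_force: [-0.1, -0.0, -2.0]
gripper_width: 0.311
gripper_force: 30.0
```

```bash
python3 go.py 477 350 30 3.7
```

```text
t 70.8 tcp [540.   66.   85.8] yaw 2.08 tilt [ 0. -0. -1.] w 27.1 gf 30.0 F [-0.1 -0.  -2. ]
shift [ -52.7 -286.    55.9] az -0.0283
```

Emit:
{"op": "servo_tool", "data": {"commands": [[[0.9,-4,-20,0,0,0,0],[0.9,-10,-55,0,0,0,-0.01],[0.9,-17,-95,0,0,0,-0.02],[0.9,-25,-135,0,0,0,-0.028],[0.9,-31,-170,0,0,0,-0.028]]]}}

```text
time_s: 71.25
tcp_pos: [0.5014, 0.2361, 0.0843]
ee_rot: [[0.998, 0.065, -0.0], [0.065, -0.998, 0.0], [-0.0, -0.0, -1.0]]
wrist_force: [1.4, -0.5, -1.9]
gripper_width: 0.308
gripper_force: 30.0
```

Emit:
{"op": "servo_tool", "data": {"commands": [[[0.9,-8,-40,0,0,0,0],[0.9,-15,-75,0,0,0,0],[0.9,-20,-105,0,0,0,0],[0.9,-23,-116,0,0,0,0],[0.9,-23,-116,0,0,0,0]]]}}

```text
time_s: 71.75
tcp_pos: [0.4711, 0.3498, 0.084]
ee_rot: [[0.998, 0.066, -0.0], [0.066, -0.998, -0.0], [-0.001, 0.0, -1.0]]
wrist_force: [-0.7, 0.5, -2.2]
gripper_width: 0.312
gripper_force: 30.0
```

Emit:
{"op": "servo_tool", "data": {"commands": [[[0.9,0,0,10,0,0,0],[0.9,0,0,25,0,0,0],[0.9,0,0,40,0,0,0],[0.9,0,0,50,0,0,0],[0.9,0,0,55,0,0,0]]]}}

```text
time_s: 72.25
tcp_pos: [0.4716, 0.3469, 0.0278]
ee_rot: [[0.998, 0.062, -0.002], [0.062, -0.998, -0.002], [-0.002, 0.002, -1.0]]
wrist_force: [0.3, 0.1, -1.6]
gripper_width: 0.31
gripper_force: 30.0
```

```bash
python3 go.py 477 350 19 3.7
```

```text
t 72.2 tcp [471.6 346.9  27.8] yaw 3.58 tilt [-0.  0. -1.] w 27.0 gf 30.0 F [ 0.3  0.1 -1.6]
shift [ 5.6 -2.8  8.8] az -0.0022
```

Emit:
{"op": "servo_tool", "data": {"commands": [[[0.9,2,-2,3,0,0,0],[0.9,4,-2,6,0,0,0],[0.9,4,-2,8,0,0,0],[0.9,4,-2,9,0,0,0],[0.9,4,-2,9,0,0,0]]]}}

```text
time_s: 72.75
tcp_pos: [0.4756, 0.3511, 0.0203]
ee_rot: [[0.998, 0.064, 0.0], [0.064, -0.998, 0.0], [0.0, -0.0, -1.0]]
wrist_force: [0.2, 1.2, -1.0]
gripper_width: 0.308
gripper_force: 30.0
```

Emit:
{"op": "servo_tool", "data": {"commands": [[[0.9,0,0,0.5,0,0,0],[0.9,0,0,1,0,0,0],[0.9,0,0,1,0,0,0],[0.54,0,0,1,0,0,0],[0.54,0,0,1,0,0,0]]]}}

```text
time_s: 73.25
tcp_pos: [0.476, 0.3513, 0.0197]
ee_rot: [[0.998, 0.064, 0.001], [0.064, -0.998, 0.001], [0.001, -0.001, -1.0]]
wrist_force: [0.0, -0.4, -0.2]
gripper_width: 0.404
gripper_force: 0.0
```

Emit:
{"op": "servo_tool", "data": {"commands": [[[0.54,0,0,0,0,0,0],[0.54,0,0,-10,0,0,0],[0.54,0,0,-40,0,0,0],[0.54,3,30,-80,0,0,0],[0.54,8,70,-90,0,0,0]]]}}

```text
time_s: 73.75
tcp_pos: [0.4908, 0.2843, 0.1147]
ee_rot: [[0.998, 0.068, 0.008], [0.068, -0.998, 0.006], [0.009, -0.006, -1.0]]
wrist_force: [1.5, 1.0, 0.7]
gripper_width: 0.464
gripper_force: 0.0
```

```bash
python3 go.py 540.5 8.3 110 2.1
```

```text
t 73.8 tcp [490.8 284.3 114.7] yaw 3.92 tilt [ 0. -0. -1.] w 40.4 gf 0.0 F [1.5 1.  0.7]
shift [ 30.7 278.8   3.4] az 0.0318
```

Emit:
{"op": "servo_tool", "data": {"commands": [[[0.54,5,45,0,0,0,0.01],[0.54,10,90,0,0,0,0.02],[0.54,16,135,0,0,0,0.03],[0.54,21,180,0,0,0,0.03],[0.54,26,220,0,0,0,0.03]]]}}

```text
time_s: 74.25
tcp_pos: [0.5285, 0.0619, 0.1104]
ee_rot: [[0.999, 0.034, 0.002], [0.034, -0.999, 0.0], [0.002, -0.0, -1.0]]
wrist_force: [1.4, 0.7, 0.2]
gripper_width: 0.459
gripper_force: 0.0
```

Emit:
{"op": "servo_tool", "data": {"commands": [[[0.54,6,40,0,0,0,0],[0.54,11,58,0,0,0,0],[0.54,11,58,10,0,0,0],[0.54,11,58,20,0,0,0],[0.54,11,58,20,0,0,0]]]}}

```text
time_s: 74.75
tcp_pos: [0.5396, 0.0066, 0.0876]
ee_rot: [[0.999, 0.035, -0.004], [0.035, -0.999, -0.001], [-0.004, 0.0, -1.0]]
wrist_force: [-0.4, -1.2, -0.5]
gripper_width: 0.46
gripper_force: 0.0
```

```bash
python3 go.py 540.5 8.3 39 2.1
```

```text
t 74.8 tcp [539.6   6.6  87.6] yaw 1.99 tilt [-0.  0. -1.] w 40.1 gf 0.0 F [-0.4 -1.2 -0.5]
shift [ 1.1 -1.7 48.6] az -0.0020
```

Emit:
{"op": "servo_tool", "data": {"commands": [[[0.54,0,-1,12,0,0,0],[0.54,0,-1,24,0,0,0],[0.54,0,-1,36,0,0,0],[0.54,0,-1,45,0,0,0],[0.54,0,-1,50,0,0,0]]]}}

```text
time_s: 75.25
tcp_pos: [0.5405, 0.0072, 0.0378]
ee_rot: [[0.999, 0.034, -0.002], [0.034, -0.999, -0.001], [-0.002, 0.001, -1.0]]
wrist_force: [0.5, 0.6, 0.7]
gripper_width: 0.461
gripper_force: 0.0
```

Emit:
{"op": "servo_tool", "data": {"commands": [[[0.54,0,0,0,0,0,0],[0.54,0,0,0,0,0,0],[0.9,0,0,0,0,0,0],[0.9,0,0,0,0,0,0],[0.9,0,0,0,0,0,0]]]}}

```text
time_s: 75.75
tcp_pos: [0.5416, 0.0087, 0.04]
ee_rot: [[0.999, 0.034, 0.002], [0.034, -0.999, 0.002], [0.002, -0.002, -1.0]]
wrist_force: [-2.2, 6.3, 2.6]
gripper_width: 0.308
gripper_force: 30.0
```

Emit:
{"op": "servo_tool", "data": {"commands": [[[0.9,0,0,-5,0,0,0],[0.9,0,0,-15,0,0,0],[0.9,0,0,-30,0,0,0],[0.9,0,0,-42,0,0,0],[0.9,0,0,-50,0,0,0]]]}}

```text
time_s: 76.25
tcp_pos: [0.5415, 0.0071, 0.0906]
ee_rot: [[0.999, 0.034, 0.001], [0.034, -0.999, 0.0], [0.001, -0.0, -1.0]]
wrist_force: [0.6, 0.2, -1.5]
gripper_width: 0.31
gripper_force: 30.0
```

```bash
python3 go.py 481 290 30 3.7; python3 scene.py
```

```text
t 76.2 tcp [541.5   7.1  90.6] yaw 1.96 tilt [ 0. -0. -1.] w 27.0 gf 30.0 F [ 0.6  0.2 -1.5]
shift [ -50.9 -284.8   60.5] az -0.0304
tray comp [ 121  138   95  102 7201]
tray [453.1 259.9] sides [np.float64(311.8138336173856), np.float64(292.51963331978277)] yaw -87.31157717362477
bright [215 144  21  11 159] world [573.9  91.1] station [48.3 78.4]
bright [223 185  54  15 354] world [449.9   8.5] station [-77.7  -1.1]
```

```bash
cat > edge.py <<'E'
from h import *
t,_=load("top")
for n,i in(("ref",cv2.imread("/tmp/t.png")),("now",t)):
    f=i.astype(int); m=(f[:,:,1]-f[:,:,2])<25
    print(n,[int(np.argmax(m[v,100:]))+100 for v in(165,175,185,195)],[int(np.argmax(m[140:,u]))+140 for u in(130,140,150,160)],[230-int(np.argmax(m[:230,u][::-1])) for u in(130,140,150,160)])
E
python3 edge.py
```

```text
ref [121, 122, 122, 122] [155, 154, 154, 153] [207, 206, 230, 230]
now [121, 122, 122, 122] [155, 145, 141, 140] [207, 206, 230, 230]
```

The tray hasn't moved. Carrying bar 2 over.

Emit:
{"op": "servo_tool", "data": {"commands": [[[0.9,-4,-20,0,0,0,0],[0.9,-10,-55,0,0,0,-0.01],[0.9,-17,-95,0,0,0,-0.02],[0.9,-25,-135,0,0,0,-0.03],[0.9,-31,-170,0,0,0,-0.03]]]}}

```text
time_s: 76.85
tcp_pos: [0.5033, 0.1773, 0.0887]
ee_rot: [[0.998, 0.064, -0.001], [0.064, -0.998, -0.001], [-0.001, 0.0, -1.0]]
wrist_force: [0.2, 0.7, -1.6]
gripper_width: 0.31
gripper_force: 30.0
```

Emit:
{"op": "servo_tool", "data": {"commands": [[[0.9,-4,-40,0,0,0,0],[0.9,-8,-75,0,0,0,0],[0.9,-12,-105,0,0,0,0],[0.9,-15,-117,0,0,0,0],[0.9,-15,-117,0,0,0,0]]]}}

```text
time_s: 77.35
tcp_pos: [0.4812, 0.2928, 0.0886]
ee_rot: [[0.998, 0.066, -0.001], [0.066, -0.998, -0.001], [-0.001, 0.001, -1.0]]
wrist_force: [0.5, -1.2, -2.3]
gripper_width: 0.316
gripper_force: 30.0
```

Emit:
{"op": "servo_tool", "data": {"commands": [[[0.9,0,0,10,0,0,0],[0.9,0,0,25,0,0,0],[0.9,0,0,40,0,0,0],[0.9,0,0,53,0,0,0],[0.9,0,0,58,0,0,0]]]}}

```text
time_s: 77.85
tcp_pos: [0.4811, 0.2898, 0.0292]
ee_rot: [[0.998, 0.062, -0.003], [0.062, -0.998, -0.003], [-0.003, 0.003, -1.0]]
wrist_force: [-0.8, 0.1, -2.3]
gripper_width: 0.306
gripper_force: 30.0
```

```bash
python3 go.py 481 290 19.5 3.7; python3 edge.py
```

```text
t 77.8 tcp [481.1 289.8  29.2] yaw 3.58 tilt [-0.  0. -1.] w 26.6 gf 30.0 F [-0.8  0.1 -2.3]
shift [-0.1 -0.2  9.7] az -0.0022
ref [121, 122, 122, 122] [155, 154, 154, 153] [207, 206, 230, 230]
now [100, 100, 100, 100] [147, 152, 154, 153] [207, 206, 230, 230]
```

Emit:
{"op": "servo_tool", "data": {"commands": [[[0.9,0,0,3,0,0,0],[0.9,0,0,6,0,0,0],[0.9,0,0,9,0,0,0],[0.9,0,0,10.5,0,0,0],[0.9,0,0,10.5,0,0,0]]]}}

```text
time_s: 78.4
tcp_pos: [0.4818, 0.2919, 0.0207]
ee_rot: [[0.998, 0.064, -0.0], [0.064, -0.998, -0.0], [-0.0, 0.0, -1.0]]
wrist_force: [0.1, -0.6, -1.6]
gripper_width: 0.31
gripper_force: 30.0
```

Emit:
{"op": "servo_tool", "data": {"commands": [[[0.9,0,0,0.5,0,0,0],[0.9,0,0,1,0,0,0],[0.9,0,0,1,0,0,0],[0.54,0,0,1,0,0,0],[0.54,0,0,1,0,0,0]]]}}

```text
time_s: 78.9
tcp_pos: [0.4823, 0.2922, 0.0202]
ee_rot: [[0.998, 0.064, 0.001], [0.064, -0.998, 0.001], [0.001, -0.001, -1.0]]
wrist_force: [0.3, -0.5, -0.6]
gripper_width: 0.409
gripper_force: 0.0
```

Emit:
{"op": "servo_tool", "data": {"commands": [[[0.54,0,0,0,0,0,0],[0.54,0,0,-10,0,0,0],[0.54,0,0,-40,0,0,0],[0.54,3,30,-80,0,0,0.01],[0.54,8,70,-90,0,0,0.03]]]}}

```text
time_s: 79.4
tcp_pos: [0.4972, 0.2248, 0.1151]
ee_rot: [[0.999, 0.038, 0.009], [0.038, -0.999, 0.005], [0.009, -0.005, -1.0]]
wrist_force: [1.3, -0.1, 0.2]
gripper_width: 0.459
gripper_force: 0.0
```

```bash
python3 go.py 542 -42 110 2.1
```

```text
t 79.4 tcp [497.2 224.8 115.1] yaw 2.17 tilt [ 0. -0. -1.] w 39.9 gf 0.0 F [ 1.3 -0.1  0.2]
shift [ 34.6 268.4   4. ] az 0.0013
```

Emit:
{"op": "servo_tool", "data": {"commands": [[[0.54,6,45,0,0,0,0],[0.54,12,90,0,0,0,0],[0.54,18,135,0,0,0,0],[0.54,24,180,0,0,0,0],[0.54,29,220,0,0,0,0]]]}}

```text
time_s: 79.9
tcp_pos: [0.5312, 0.0017, 0.1109]
ee_rot: [[0.999, 0.034, 0.002], [0.034, -0.999, 0.0], [0.002, -0.0, -1.0]]
wrist_force: [0.9, 0.0, 0.1]
gripper_width: 0.459
gripper_force: 0.0
```

Emit:
{"op": "servo_tool", "data": {"commands": [[[0.54,4,35,0,0,0,0],[0.54,6,48,0,0,0,0],[0.54,6,48,10,0,0,0],[0.54,6,48,20,0,0,0],[0.54,6,48,20,0,0,0]]]}}

```text
time_s: 80.4
tcp_pos: [0.5369, -0.0432, 0.0879]
ee_rot: [[0.999, 0.035, -0.004], [0.035, -0.999, -0.0], [-0.004, 0.0, -1.0]]
wrist_force: [-0.8, 0.7, 0.1]
gripper_width: 0.464
gripper_force: 0.0
```

```bash
python3 go.py 542 -42 39 2.1
```

```text
t 80.4 tcp [536.9 -43.2  87.9] yaw 2.02 tilt [-0.  0. -1.] w 40.4 gf 0.0 F [-0.8  0.7  0.1]
shift [ 5.3 -1.1 48.9] az -0.0015
```

Emit:
{"op": "servo_tool", "data": {"commands": [[[0.54,4,-0.5,12,0,0,0],[0.54,4,-0.5,24,0,0,0],[0.54,4,-0.5,36,0,0,0],[0.54,4,-0.5,45,0,0,0],[0.54,4,-0.5,50,0,0,0]]]}}

```text
time_s: 80.9
tcp_pos: [0.5417, -0.0435, 0.0382]
ee_rot: [[0.999, 0.034, -0.002], [0.034, -0.999, -0.0], [-0.002, 0.0, -1.0]]
wrist_force: [0.9, -0.3, -0.7]
gripper_width: 0.466
gripper_force: 0.0
```

Emit:
{"op": "servo_tool", "data": {"commands": [[[0.54,0,0,0,0,0,0],[0.54,0,0,0,0,0,0],[0.9,0,0,0,0,0,0],[0.9,0,0,0,0,0,0],[0.9,0,0,0,0,0,0]]]}}

```text
time_s: 81.4
tcp_pos: [0.5429, -0.0433, 0.0403]
ee_rot: [[0.999, 0.034, 0.001], [0.034, -0.999, 0.0], [0.001, -0.0, -1.0]]
wrist_force: [0.0, 1.3, 1.1]
gripper_width: 0.304
gripper_force: 30.0
```

Emit:
{"op": "servo_tool", "data": {"commands": [[[0.9,0,0,-5,0,0,0],[0.9,0,0,-15,0,0,0],[0.9,0,0,-30,0,0,0],[0.9,0,0,-42,0,0,0],[0.9,0,0,-50,0,0,0]]]}}

```text
time_s: 81.9
tcp_pos: [0.543, -0.0435, 0.0913]
ee_rot: [[0.999, 0.034, 0.002], [0.034, -0.999, 0.0], [0.002, -0.0, -1.0]]
wrist_force: [-0.9, -0.5, -2.1]
gripper_width: 0.307
gripper_force: 30.0
```

```bash
python3 go.py 485 230 30 3.7; python3 edge.py
```

```text
t 81.9 tcp [543.  -43.5  91.3] yaw 1.96 tilt [ 0. -0. -1.] w 26.7 gf 30.0 F [-0.9 -0.5 -2.1]
shift [ -48.7 -275.3   61.2] az -0.0304
ref [121, 122, 122, 122] [155, 154, 154, 153] [207, 206, 230, 230]
now [121, 122, 122, 122] [155, 154, 154, 153] [207, 206, 230, 230]
```

Emit:
{"op": "servo_tool", "data": {"commands": [[[0.9,-4,-20,0,0,0,0],[0.9,-10,-55,0,0,0,-0.01],[0.9,-17,-95,0,0,0,-0.02],[0.9,-25,-135,0,0,0,-0.03],[0.9,-31,-170,0,0,0,-0.03]]]}}

```text
time_s: 82.45
tcp_pos: [0.5048, 0.1268, 0.0897]
ee_rot: [[0.998, 0.064, -0.0], [0.064, -0.998, -0.0], [-0.0, 0.0, -1.0]]
wrist_force: [0.8, -0.5, -2.1]
gripper_width: 0.305
gripper_force: 30.0
```

Emit:
{"op": "servo_tool", "data": {"commands": [[[0.9,-4,-40,0,0,0,0],[0.9,-8,-75,0,0,0,0],[0.9,-12,-98,0,0,0,0],[0.9,-14,-108,0,0,0,0],[0.9,-14,-108,0,0,0,0]]]}}

```text
time_s: 82.95
tcp_pos: [0.4843, 0.233, 0.0895]
ee_rot: [[0.998, 0.066, -0.0], [0.066, -0.998, -0.0], [-0.0, 0.0, -1.0]]
wrist_force: [-0.0, 0.4, -1.7]
gripper_width: 0.306
gripper_force: 30.0
```

Emit:
{"op": "servo_tool", "data": {"commands": [[[0.9,0,0,10,0,0,0],[0.9,0,0,25,0,0,0],[0.9,0,0,40,0,0,0],[0.9,0,0,53,0,0,0],[0.9,0,0,58,0,0,0]]]}}

```text
time_s: 83.45
tcp_pos: [0.4839, 0.2299, 0.0298]
ee_rot: [[0.998, 0.062, -0.003], [0.062, -0.998, -0.003], [-0.003, 0.002, -1.0]]
wrist_force: [-0.7, 0.1, -2.9]
gripper_width: 0.306
gripper_force: 30.0
```

```bash
python3 go.py 485 230 19.5 3.7; python3 edge.py
```

```text
t 83.5 tcp [483.9 229.9  29.8] yaw 3.54 tilt [-0.  0. -1.] w 26.6 gf 30.0 F [-0.7  0.1 -2.9]
shift [ 1.2 -0.1 10.3] az -0.0028
ref [121, 122, 122, 122] [155, 154, 154, 153] [207, 206, 230, 230]
now [116, 105, 100, 100] [143, 140, 142, 148] [207, 207, 230, 230]
```

Emit:
{"op": "servo_tool", "data": {"commands": [[[0.9,0,0,3,0,0,0],[0.9,0,0,6,0,0,0],[0.9,0,0,9,0,0,0],[0.9,0,0,11,0,0,0],[0.9,0,0,11,0,0,0]]]}}

```text
time_s: 84.0
tcp_pos: [0.4847, 0.2322, 0.0206]
ee_rot: [[0.998, 0.064, -0.0], [0.064, -0.998, -0.0], [-0.0, 0.0, -1.0]]
wrist_force: [0.8, 0.3, -2.2]
gripper_width: 0.308
gripper_force: 30.0
```

Emit:
{"op": "servo_tool", "data": {"commands": [[[0.9,0,0,0.5,0,0,0],[0.9,0,0,1,0,0,0],[0.9,0,0,1,0,0,0],[0.54,0,0,1,0,0,0],[0.54,0,0,1,0,0,0]]]}}

```text
time_s: 84.5
tcp_pos: [0.4853, 0.2325, 0.0202]
ee_rot: [[0.998, 0.065, 0.001], [0.065, -0.998, 0.001], [0.001, -0.001, -1.0]]
wrist_force: [0.6, 1.0, -0.2]
gripper_width: 0.406
gripper_force: 0.0
```

Emit:
{"op": "servo_tool", "data": {"commands": [[[0.54,0,0,0,0,0,0],[0.54,0,0,-10,0,0,0],[0.54,0,0,-45,0,0,0],[0.54,-3,30,-90,0,0,0.01],[0.54,-8,70,-115,0,0,0.03]]]}}

```text
time_s: 85.0
tcp_pos: [0.4831, 0.1642, 0.1377]
ee_rot: [[0.999, 0.037, 0.005], [0.037, -0.999, 0.002], [0.005, -0.002, -1.0]]
wrist_force: [0.5, -1.0, -0.8]
gripper_width: 0.462
gripper_force: 0.0
```

Emit:
{"op": "servo_tool", "data": {"commands": [[[0.4,-20,40,0,0,0,0],[0.4,-40,85,0,0,0,0],[0.4,-60,130,0,0,0,0],[0.4,-80,175,0,0,0,0],[0.4,-100,220,0,0,0,0]]]}}

```text
time_s: 85.5
tcp_pos: [0.3881, -0.0619, 0.1352]
ee_rot: [[0.999, 0.035, 0.002], [0.035, -0.999, 0.0], [0.002, -0.0, -1.0]]
wrist_force: [1.0, -0.7, -0.4]
gripper_width: 0.601
gripper_force: 0.0
```

Emit:
{"op": "servo_tool", "data": {"commands": [[[0.4,-10,40,0,0,0,0],[0.4,-20,80,0,0,0,0],[0.4,-30,120,0,0,0,0],[0.4,-30,120,0,0,0,0],[0.4,-30,120,0,0,0,0]]]}}

```text
time_s: 86.0
tcp_pos: [0.3629, -0.1822, 0.1347]
ee_rot: [[1.0, 0.031, 0.001], [0.031, -1.0, -0.0], [0.001, 0.0, -1.0]]
wrist_force: [0.2, 0.4, -0.1]
gripper_width: 0.601
gripper_force: 0.0
```

```bash
python3 go.py 437.4 8.3 110 2.1; python3 scene.py; python3 - <<'E'
from h import *
np.set_printoptions(precision=1,suppress=True,linewidth=200)
t,c=load("top"); s,cs=load("side")
b=(t.min(2)>185).astype(np.uint8); b[:,:118]=0; b[:,205:]=0; b[:148]=0;b[215:]=0
n,l,st_,ce=cv2.connectedComponentsWithStats(b)
T=np.array([.481,.290]);a=np.radians(3.7);R=np.array([[np.cos(a),np.sin(a)],[-np.sin(a),np.cos(a)]])
for k in range(1,n):
    if st_[k,4]>60: 
        q=p2w(c,*ce[k],.033); rr=cv2.minAreaRect(np.argwhere(l==k)[:,::-1].astype(np.float32)); print(st_[k],rr[1:],"world",q*1000,"tray",R@(q[:2]-T)*1000,"bright",t[l==k].mean())
E
```

```text
t 86.0 tcp [ 362.9 -182.2  134.7] yaw 1.80 tilt [ 0.  0. -1.] w 52.3 gf 0.0 F [ 0.2  0.4 -0.1]
shift [  80.4 -188.    24.7] az -0.0052
tray comp [ 121  151   74   56 3811]
tray [481.7 293.3] sides [np.float64(227.22683062829148), np.float64(163.110323905224)] yaw 3.6386717264571473
bright [223 185  54   6 250] world [456.4   9.9] station [-71.1   0.1]
bright [232 194  41   6  99] world [425.1  15.5] station [-102.3    6.5]
[172 161  10  33 278] ((32.2941780090332, 8.872904777526855), 87.70938873291016) world [486.5 232.7  33. ] tray [  1.8 -57.5] bright 242.27697841726618
[152 162  10  33 269] ((32.13430404663086, 8.79296875), 87.70938873291016) world [482.6 292.5  33. ] tray [1.8 2.3] bright 242.25774473358118
[133 164  10  32 266] ((31.301469802856445, 8.780116081237793), 87.95458984375) world [476.9 351.8  33. ] tray [-0.1 61.9] bright 240.6203007518797
```

All three bars lie flat in the tray at tray y ≈ −58, 2 and 62 mm. Next, sliding the empty jaw in.

Emit:
{"op": "servo_tool", "data": {"commands": [[[0.4,15,-38,0,0,0,0],[0.4,32,-76,0,0,0,0],[0.4,50,-114,0,0,0,0],[0.4,65,-152,0,0,0,0],[0.4,77,-185,0,0,0,0]]]}}

```text
time_s: 86.65
tcp_pos: [0.4343, 0.0096, 0.1344]
ee_rot: [[0.999, 0.038, 0.001], [0.038, -0.999, 0.0], [0.001, -0.0, -1.0]]
wrist_force: [0.2, -0.3, -0.1]
gripper_width: 0.603
gripper_force: 0.0
```

Emit:
{"op": "servo_tool", "data": {"commands": [[[0.4,0,0,0,0,0,0],[0.4,0,0,5,0,0,0],[0.4,0,0,12,0,0,0],[0.4,0,0,12,0,0,0],[0.4,0,0,12,0,0,0]]]}}

```text
time_s: 87.15
tcp_pos: [0.4332, 0.0054, 0.1217]
ee_rot: [[0.999, 0.033, -0.001], [0.033, -0.999, -0.0], [-0.001, 0.0, -1.0]]
wrist_force: [0.3, 0.5, 0.8]
gripper_width: 0.601
gripper_force: 0.0
```

```bash
python3 go.py 437 8.3 74 2.1
```

```text
t 87.2 tcp [433.2   5.4 121.7] yaw 1.90 tilt [-0.  0. -1.] w 52.3 gf 0.0 F [0.3 0.5 0.8]
shift [ 4.  -2.8 47.7] az -0.0036
```

Emit:
{"op": "servo_tool", "data": {"commands": [[[0.4,4,-2.8,10,0,0,0],[0.4,4,-2.8,22,0,0,0],[0.4,4,-2.8,35,0,0,0],[0.4,4,-2.8,47,0,0,0],[0.4,4,-2.8,47,0,0,0]]]}}

```text
time_s: 87.65
tcp_pos: [0.4364, 0.0084, 0.0733]
ee_rot: [[0.999, 0.033, -0.004], [0.033, -0.999, -0.001], [-0.004, 0.001, -1.0]]
wrist_force: [0.8, 0.1, 0.1]
gripper_width: 0.599
gripper_force: 0.0
```

Emit:
{"op": "servo_tool", "data": {"commands": [[[0.9,0,0,0,0,0,0],[0.9,0,0,0,0,0,0],[0.9,0,0,0,0,0,0],[0.9,0,0,0,0,0,0],[0.9,0,0,0,0,0,0]]]}}

```text
time_s: 88.15
tcp_pos: [0.4377, 0.0084, 0.0754]
ee_rot: [[0.999, 0.035, 0.0], [0.035, -0.999, -0.001], [-0.0, 0.001, -1.0]]
wrist_force: [3.8, -10.8, -1.0]
gripper_width: 0.234
gripper_force: 27.1
```

Emit:
{"op": "servo_tool", "data": {"commands": [[[0.9,4,0,0,0,0,0],[0.9,8,0,0,0,0,0],[0.9,12,0,0,0,0,0],[0.9,16,0,0,0,0,0],[0.9,20,0,0,0,0,0]]]}}

```text
time_s: 88.65
tcp_pos: [0.456, 0.0089, 0.0753]
ee_rot: [[0.999, 0.034, -0.004], [0.034, -0.999, -0.002], [-0.004, 0.002, -1.0]]
wrist_force: [-4.3, -2.1, 7.1]
gripper_width: 0.227
gripper_force: 30.0
```

Emit:
{"op": "servo_tool", "data": {"commands": [[[0.9,4,0,0,0,0,0],[0.9,8,0,0,0,0,0],[0.9,11,0,0,0,0,0],[0.9,14,0,0,0,0,0],[0.9,14,0,0,0,0,0]]]}}

```text
time_s: 89.15
tcp_pos: [0.4705, 0.0094, 0.0753]
ee_rot: [[0.999, 0.034, -0.003], [0.034, -0.999, -0.002], [-0.003, 0.001, -1.0]]
wrist_force: [-2.8, -2.5, 4.9]
gripper_width: 0.223
gripper_force: 30.0
```

Emit:
{"op": "servo_tool", "data": {"commands": [[[0.9,1,0,0,0,0,0],[0.9,2,0,0,0,0,0],[0.9,3,0,0,0,0,0],[0.9,3,0,0,0,0,0],[0.9,3,0,0,0,0,0]]]}}

```text
time_s: 89.65
tcp_pos: [0.4731, 0.0095, 0.0754]
ee_rot: [[0.999, 0.034, -0.003], [0.034, -0.999, -0.002], [-0.003, 0.001, -1.0]]
wrist_force: [-3.5, -3.1, 5.4]
gripper_width: 0.223
gripper_force: 30.0
```

Emit:
{"op": "servo_tool", "data": {"commands": [[[0.9,0.5,0,0,0,0,0],[0.9,1,0,0,0,0,0],[0.9,2,0,0,0,0,0],[0.9,3,0,0,0,0,0],[0.9,3,0,0,0,0,0]]]}}

```text
time_s: 90.15
tcp_pos: [0.4739, 0.0095, 0.0753]
ee_rot: [[0.999, 0.034, -0.008], [0.034, -0.999, -0.002], [-0.008, 0.002, -1.0]]
wrist_force: [-8.1, 0.2, 11.0]
gripper_width: 0.224
gripper_force: 30.0
```

Emit:
{"op": "servo_tool", "data": {"commands": [[[0.9,-1,0,0,0,0,0],[0.4,-1,0,0,0,0,0],[0.4,-1,0,0,0,0,0],[0.4,-1,0,-30,0,0,0],[0.4,-1,0,-70,0,0,0]]]}}

```text
time_s: 90.65
tcp_pos: [0.4756, 0.0103, 0.1442]
ee_rot: [[0.999, 0.034, -0.004], [0.034, -0.999, -0.001], [-0.004, 0.001, -1.0]]
wrist_force: [1.5, 0.2, 0.3]
gripper_width: 0.5
gripper_force: 0.0
```

Emit:
{"op": "servo_tool", "data": {"commands": [[[0.4,-20,38,0,0,0,0],[0.4,-40,76,0,0,0,0],[0.4,-60,114,0,0,0,0],[0.4,-80,152,0,0,0,0],[0.4,-110,185,0,0,0,0]]]}}

```text
time_s: 91.15
tcp_pos: [0.3737, -0.1797, 0.1454]
ee_rot: [[0.999, 0.035, 0.003], [0.035, -0.999, -0.001], [0.003, 0.001, -1.0]]
wrist_force: [0.2, -0.4, 0.1]
gripper_width: 0.596
gripper_force: 0.0
```

Emit:
{"op": "servo_tool", "data": {"commands": [[[0.4,0,0,0,0,0,0],[0.4,0,0,0,0,0,0],[0.4,0,0,0,0,0,0],[0.4,0,0,0,0,0,0],[0.4,0,0,0,0,0,0]]]}}

```text
time_s: 91.65
tcp_pos: [0.3737, -0.1775, 0.145]
ee_rot: [[0.999, 0.036, 0.0], [0.036, -0.999, 0.0], [0.0, -0.0, -1.0]]
wrist_force: [0.1, -0.7, 0.0]
gripper_width: 0.598
gripper_force: 0.0
```

```bash
python3 go.py; python3 scene.py; python3 - <<'E'
from h import *
t,c=load("top"); g=cv2.cvtColor(t,6).astype(np.float32); xs=np.arange(-15,-75,-1.5)
uv=np.float32([w2p(c,[*s2w(x,30),.055]) for x in xs]);v=cv2.remap(g,uv[:,:1],uv[:,1:],1)[:,0]
print([(float(a),int(b)) for a,b in zip(xs,v)])
E
```

```text
t 91.7 tcp [ 373.7 -177.5  145. ] yaw 2.06 tilt [ 0. -0. -1.] w 52.0 gf 0.0 F [ 0.1 -0.7  0. ]
tray comp [ 121  151   74   56 3814]
tray [481.3 293.3] sides [np.float64(228.23823143685726), np.float64(162.47891218969153)] yaw 4.052969181517
bright [223 173  53   6 246] world [492.5  10.9] station [-35.    0.3]
bright [240 179  20   8  88] world [470.1   5.2] station [-57.5  -4.9]
bright [229 190  53  10 382] world [432.   -1.7] station [-95.8 -10.8]
[(-15.0, 164), (-16.5, 164), (-18.0, 164), (-19.5, 164), (-21.0, 164), (-22.5, 165), (-24.0, 166), (-25.5, 149), (-27.0, 122), (-28.5, 146), (-30.0, 200), (-31.5, 219), (-33.0, 216), (-34.5, 216), (-36.0, 216), (-37.5, 217), (-39.0, 218), (-40.5, 220), (-42.0, 223), (-43.5, 188), (-45.0, 129), (-46.5, 105), (-48.0, 103), (-49.5, 112), (-51.0, 128), (-52.5, 132), (-54.0, 131), (-55.5, 131), (-57.0, 131), (-58.5, 131), (-60.0, 131), (-61.5, 132), (-63.0, 134), (-64.5, 120), (-66.0, 100), (-67.5, 111), (-69.0, 136), (-70.5, 151), (-72.0, 161), (-73.5, 169)]
```

The jaw moved 36 mm in to its end, the bars and tray are in place, and the arm is clear. Handing in.

```bash
python3 -c "
from station import r
print(r.finish_job())"
```

```text
the job is handed in; nothing more can be done
None
```

I handed the job in at about 92 s, with no verdict returned: by my measurements the three bars were clamped, the button was held down over 3 s, the bars now lie flat in the tray, and the jaw is slid fully in.

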